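Stack the sample cases on the loading slide and push it home

TASK

Stack the two loose sample cases on the case that stands on the carriage of the loading slide: the deep one first, then the shallow one on top, each set down gently, not dropped, and squarely, so that the sides are flush all round. When the column is complete, push the carriage by its black tab away from the robot until you feel it come up against its stop, with the column still standing square on it, and leave the other things on the bench where they are.

Things in the scene. Friction and masses are not known exactly. Their poses are not given: they have to be found in the camera images.
- base_case: Closed flat-topped aluminium case with a dark lid seam, a small latch on one short side and a paper label on top: 60 (its x) x 90 (its y) x 40 mm high (its z), 0.35 to 0.7 kg. Origin at the centre of its underside. Either end may face either way. It stands on the carriage, loose, and is the foot of the column.
- deep_case: Closed flat-topped aluminium case with a dark lid seam, a small latch on one short side and a paper label on top: 60 (its x) x 90 (its y) x 56 mm high (its z), 0.28 to 0.56 kg. Origin at the centre of its underside. Either end may face either way. Starts on the bench to the left or the right of the slide.
- shallow_case: Closed flat-topped aluminium case with a dark lid seam, a small latch on one short side and a paper label on top: 60 (its x) x 90 (its y) x 36 mm high (its z), 0.17 to 0.35 kg. Origin at the centre of its underside. Either end may face either way. Starts on the bench on the other side of the slide.
- slide: Fixed aluminium loading slide on the bench: a low channel 310 mm long (its x, pointing away from the robot) and 116 mm wide (its y), side rails 22 mm high, closed at its far end by a grey stop block, 58 mm high, whose near face lies at x = +141. Origin at the centre of its underside, on the bench top.
- carriage (a joint): Travel of the carriage along the slide's +x, in m: 0 is pulled out towards the robot, 0.070 is home against the stop block (a hard stop). Moving it takes about 3 N. Starts between 0 and 0.02.
- carriage_pad (a point): Centre of the rubber pad on the carriage's floor (the upper face of a dark steel plate 200 x 98 mm), on which the base case stands, 22 mm above the bench; axes as the slide's. The tab's near face is 134 mm towards the robot (-x) from here.
- carriage_tab (a point): Point on the near face (facing -x, the robot) of the carriage's upright black push tab, on its centre line, 65 mm above the bench and 17 mm below the tab's top; axes as the slide's. The tab is 50 mm wide (y), 8 mm thick (x), rises from the carriage floor (22 mm) to 82 mm above the bench and is free on all sides.
- jar: Bystander: amber jar with white cap, 56 mm diameter, 85 mm high; origin at the centre of its underside.
- beaker: Bystander: glass beaker, 64 mm diameter, 85 mm high; origin at the centre of its underside.
- mouse: Bystander: black computer mouse, 105 x 58 x 22 mm; origin at the centre of its underside.
- screwdriver: Bystander: screwdriver, 170 mm long, lying flat; origin at its middle on the bench.
- mug: Bystander: white mug, 76 mm diameter, 90 mm high; origin at the centre of its underside.
- vial_rack: Bystander: white block with ten amber vials, 140 x 70 x 76 mm; origin at the centre of its underside.
Things that resemble listed ones, but are neither listed nor needed, are in the scene too. Leave any pink look-alike of the shallow_case alone. What is shaped like the deep_case but purple is not meant.

How it is judged (in metres and radians):
On the way, in this order (a step that is already met when the one before it is completed fails the run):
1. the deep case stands squarely on the base case, let go (x of deep_case in the frame of base_case between -0.006 and 0.006 m and y of deep_case in the frame of base_case between -0.006 and 0.006 m and z of deep_case in the frame of base_case between 0.036 and 0.044 m and angle between the x axis of deep_case and the x axis of base_case, either way round below 0.12 rad and angle between deep_case's own z axis and vertical below 0.06 rad and contact force between deep_case and the fingers below 0.1 N and linear speed of deep_case below 0.03 m/s), for 0.2 s.
2. the shallow case stands squarely on the deep case, let go, with the deep case still square on the base case and the carriage not yet pushed home (x of deep_case in the frame of base_case between -0.006 and 0.006 m and y of deep_case in the frame of base_case between -0.006 and 0.006 m and z of deep_case in the frame of base_case between 0.036 and 0.044 m and angle between the x axis of deep_case and the x axis of base_case, either way round below 0.12 rad and angle between each of deep_case, shallow_case's own z axis and vertical below 0.06 rad and x of shallow_case in the frame of deep_case between -0.006 and 0.006 m and y of shallow_case in the frame of deep_case between -0.006 and 0.006 m and z of shallow_case in the frame of deep_case between 0.052 and 0.06 m and angle between the x axis of shallow_case and the x axis of deep_case, either way round below 0.12 rad and contact force between shallow_case and the fingers below 0.1 N and linear speed of shallow_case below 0.03 m/s and value of joint carriage below 0.06 m), for 0.2 s.
3. the carriage is home against its stop (value of joint carriage above 0.067 m), for 0.2 s.
At the end, for the whole second after the job is handed in: Carriage within 4 mm of its stop (joint above 0.066); base case upright on the carriage's pad; deep case on the base case and shallow case on the deep case, each within 6 mm in x and in y and 0.12 rad in yaw of the one below, upright within 0.06 rad, at rest and let go (all of step 1 and x of shallow_case in the frame of deep_case between -0.006 and 0.006 m and y of shallow_case in the frame of deep_case between -0.006 and 0.006 m and z of shallow_case in the frame of deep_case between 0.052 and 0.06 m and angle between the x axis of shallow_case and the x axis of deep_case, either way round below 0.12 rad and angle between each of shallow_case, base_case's own z axis and vertical below 0.06 rad and x of base_case in the frame of carriage_pad between -0.035 and 0.035 m and y of base_case in the frame of carriage_pad between -0.03 and 0.03 m and z of base_case in the frame of carriage_pad between -0.005 and 0.005 m and value of joint carriage above 0.066 m and contact force between each of shallow_case, base_case and the fingers below 0.1 N and linear speed of each of shallow_case, base_case below 0.03 m/s); the robot touches nothing.
It fails at once if a case is dropped (let go and falling at over 0.6 m/s, a drop of about 18 mm) ((linear speed of base_case above 0.6 m/s and contact force between base_case and the fingers below 0.1 N) or (linear speed of deep_case above 0.6 m/s and contact force between deep_case and the fingers below 0.1 N) or (linear speed of shallow_case above 0.6 m/s and contact force between shallow_case and the fingers below 0.1 N)).
It fails at once if a case is tipped by more than 0.5 rad (angle between any of base_case, deep_case, shallow_case's own z axis and vertical above 0.5 rad).
It fails at once if a bystander (jar, beaker, mouse, screwdriver, mug or vial rack) is moved by more than 30 mm (distance of any of jar, beaker, mouse, screwdriver, mug, vial_rack from where it was at the start of the episode above 0.03 m).
It also fails if it takes over 67 s, if anything falls off the work surface, if the arm or the gripper's body presses on something with over 40 N, if the wrist force passes 120 N, or if a joint passes its speed limit or range.

ROBOT

A 6-joint arm with a two-finger parallel gripper is mounted at the origin on the work surface. World frame = base frame: x ahead of the robot, y to its left, z up, the work surface at z = 0. Lengths are in mm, angles in degrees, forces in N, time in s.
With the tool pointing down it reaches from about 300 to 850 mm from the base axis. Payload 4.2 kg.
Tool frame: the origin (TCP) lies at the very end of the fingers, on their centre line; the grasp point (between the pads) lies 19 mm behind it; z points along the fingers, y is the line along which they close (so a half turn about z gives the same grasp; the last joint's range is limited). The gripper opens to 91 mm and grips with 3 to 60 N. Pads are 32 mm wide; open, the fingers measure 118 mm over their backs; the gripper's body (76 mm by 178 mm) begins 60 mm behind the grasp point.
Start: joints at [-70.989, 18.312, 89.639, -0, 72.044, -1.146], TCP at [198.142, -539.799, 213.976] pointing down, gripper open.
Joint ranges: [-177.97, 177.97], [-48.28, 115.42], [12.27, 149.76], [-77.06, 257.06], [2.81, 150.46], [-146.56, 146.56]. Speed limits (degrees/s): [147.25, 147.25, 180, 180, 180, 180].

INTERFACE

Orientations are given as [roll, pitch, yaw] about the fixed x, y, z axes, in that order (R = Rz(yaw) Ry(pitch) Rx(roll)).
In Python, from workcell import env, grab_frame gives the robot as it stands. The module is installed in compiled form; this text tells all that it offers.
- The arm moves only by the tool move_arm, never from a script. Its argument "plan" is a list of rows, each an object of numbers: "tx", "ty", "tz": the shift along the tool's x, y, z in cm; "wx", "wy", "wz": the turn, a rotation vector about the tool's x, y, z in rad. In form: [{"tx": .., "ty": .., "tz": .., "wx": .., "wy": .., "wz": ..}, ...]. A call has 1 to 12 rows; each row shifts and turns the commanded pose from where the row before left it, along the tool's axes as they then stand; what a row does not reach is not made up. A row lasts 1/12 s, in which the tool goes at most 41.7 mm and 7.16 degrees, less where a joint would pass 70% of its speed; a pose out of reach is approached as far as the arm can. A call is refused whole if a number of a shift passes 4.17 or a number of a turn 0.125, either way. A call with a gripper value outside its range is refused whole. "gripper" is the finger opening in cm, from 0 to 9.12, set as the call begins (left out, the last holds). The fingers move at their own pace and stop on an object; "force" is the grip in N (left out, the last holds). Time passes only in rows, so rows that do not move let the fingers close. It gives the time, the measured TCP pose, the force, the opening and the grip force at its end, in the units of the state.
- env.state(): the state, without advancing time (a new reading comes with each control period).
- grab_frame(name): name is "scene" or "top" or "wrist"; returns a dict with "color" (480x640x3 uint8, red, green, blue), "vfov" (degrees; the focal length in pixels is half the picture's height over the tangent of half this angle, whatever the lens; pixels are square), "cx", "cy" (the principal point, pixels), "k1" (the pictures are not rectified: a ray, as slopes to the right and down, at radius r is drawn at 1 + k1 r^2 times it, then the intrinsics apply), "view" (4x4, takes a point from world to camera coordinates). Camera axes: x right, y up, looking along -z (the intrinsics and any distortion apply to the point x, -y, -z); pixel columns grow to the right and rows downward; lengths in mm; the calibration is good to about 2 mm. A picture is of the moment at which its call begins. There is no depth.
- env.job_done(): hands the job in; it is judged then, once.
The state is a dict: "time_s": time; "qpos": joint angles; "qvel": joint speeds; "effort": joint torques, N m; "ee_pos": TCP position; "ee_rot": TCP orientation; "force": force on the tool from outside, world axes, zero at the start; "torque": the same for the moment, N m; "gripper_width": finger opening in mm; "gripper_force": force on a finger pad.
Only numpy, scipy, OpenCV 4.12 (cv2) and the standard library are available. Lean on these libraries where they do the work, as an engineer would, in place of code of your own. Each camera call takes 0.05 s, during which the arm holds its last target. There are 200 camera calls.

## Working session

There is one attempt and no reset: what is moved stays moved. The work goes in short steps, Python scripts to look and compute and a tool call to move; the robot and the scene stay as the last step left them, time stands still between calls to the robot, and variables do not carry over. Pictures are saved under pics/ and viewed, at most 10 in all, crops included, and the job is handed in when it is done.

Besides the shell and the picture viewer there is one more tool, called after ">>>" by a JSON object that holds its "name" and its "arguments". move_arm: Moves the arm, as the interface text tells. Its arguments: {"type":"object","properties":{"plan":{"type":"array","items":{"type":"object","properties":{"tx":{"type":"number"},"ty":{"type":"number"},"tz":{"type":"number"},"wx":{"type":"number"},"wy":{"type":"number"},"wz":{"type":"number"}}}},"gripper":{"type":"number"},"force":{"type":"number"}},"required":["plan"]}

```bash
mkdir -p pics; cat > h.py <<'E'
import numpy as np, cv2
from workcell import env, grab_frame
def K(f):
    h,w=f["color"].shape[:2]; fl=h/2/np.tan(np.radians(f["vfov"]/2))
    return np.array([[fl,0,f["cx"]],[0,fl,f["cy"]],[0,0,1.]]),np.array([f["k1"],0,0,0,0.])
def ray(f,uv):
    k,d=K(f); p=cv2.undistortPoints(np.array(uv,float).reshape(-1,1,2),k,d).reshape(-1,2)
    c=np.c_[p[:,0],-p[:,1],-np.ones(len(p))]; V=np.array(f["view"]); R,t=V[:3,:3],V[:3,3]
    return -R.T@t, c@R
def onz(f,uv,z):
    o,d=ray(f,uv); return o+d*((z-o[2])/d[:,2])[:,None]
def proj(f,P):
    V=np.array(f["view"]); c=np.atleast_2d(P)@V[:3,:3].T+V[:3,3]; k,d=K(f)
    c=c*[1,-1,-1]
    return cv2.projectPoints(c,np.zeros(3),np.zeros(3),k,d)[0].reshape(-1,2)
def save(f,n): cv2.imwrite(f"pics/{n}.png",f["color"][...,::-1])
E
python3 - <<'E'
from h import *
import pickle
fs={n:grab_frame(n) for n in("scene","top","wrist")}
for n in fs: save(fs[n],n+"0"); print(n,fs[n]["vfov"],fs[n]["k1"],np.round(ray(fs[n],[[320,240]]),2))
pickle.dump(fs,open("f0.pkl","wb")); s=env.state(); print(s)
E
```

```text
Traceback (most recent call last):
ValueError: setting an array element with a sequence. The requested array has an inhomogeneous shape after 1 dimensions. The detected shape was (2,) + inhomogeneous part.
```

View pics/scene0.png

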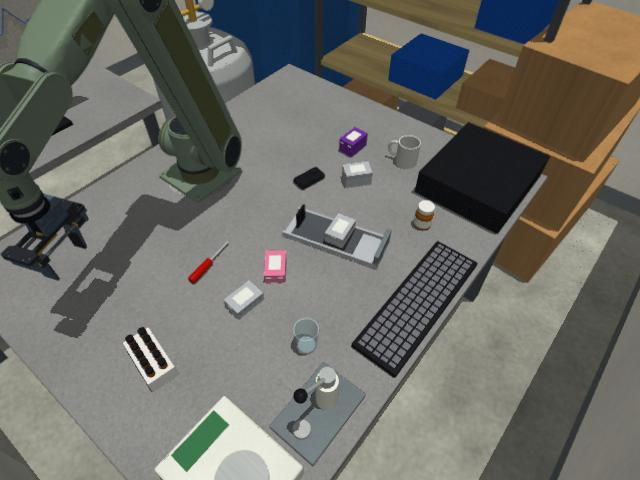

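The scene view shows the slide at about (338,237), with the tab at (300,215) and the stop at (383,245). The base case is at (341,230). Silver cases stand at (357,175) and (243,298), with a pink one at (275,265) and a purple one at (352,140).

```bash
python3 - <<'E'
from h import *
import pickle
fs={n:grab_frame(n) for n in("scene","top","wrist")}
for n in fs: save(fs[n],n+"0"); o,d=ray(fs[n],[[320,240]]); print(n,fs[n]["vfov"],fs[n]["k1"],np.round(o),np.round(d,2))
pickle.dump(fs,open("f0.pkl","wb")); s=env.state(); print(s)
E
```

```text
scene 55.089356047658974 0.015459229714995613 [1083. -674. 1096.] [[-0.4   0.49 -0.77]]
top 42.59141150161012 0.0662090642368457 [ 332.   -8. 1555.] [[ 0.14 -0.01 -0.99]]
wrist 62.55584235039205 -0.03626447780672535 [ 276. -509.  385.] [[-0.29 -0.11 -0.95]]
{'time_s': 0.3, 'qpos': array([-7.09911851e+01,  1.83269267e+01,  8.96591595e+01, -1.74205887e-04,
        7.20444298e+01, -1.14535766e+00]), 'qvel': array([-0.10336305, -0.11983702, -0.10603885,  0.06145674, -0.03463406,
        0.02491207]), 'effort': array([-3.31987785e-04, -4.11941957e+01, -2.31820571e+01,  7.25211902e-02,
        4.17063769e-02, -8.55213466e-05]), 'ee_pos': array([ 198.07471109, -539.65924729,  213.68836657]), 'ee_rot': array([-1.79969487e+02, -4.44320830e-04,  2.01542262e+01]), 'force': array([0.10588025, 0.08354358, 0.49258522]), 'torque': array([ 0.01309214,  0.04440334, -0.01872942]), 'gripper_force': 0.0, 'gripper_width': 91.1669929940132}
```

View pics/top0.png

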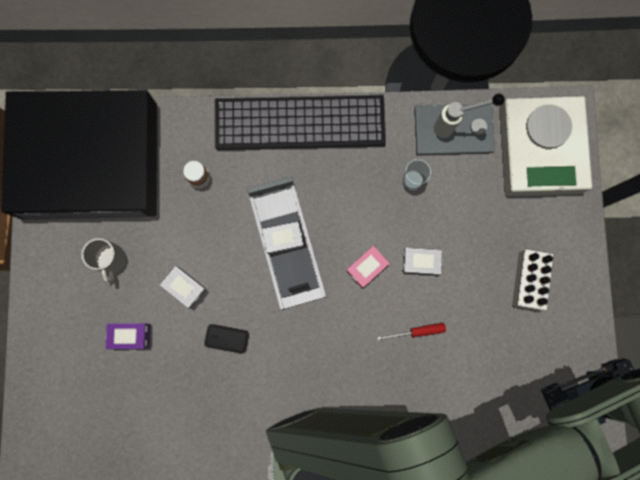

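The top view has +x up and +y to the left. Candidates:
- **Silver cases:** (182,287) and (423,261).
- **Pink look-alike:** (368,267), to be left alone.
- **Purple look-alike:** (128,336), to be left alone.
- **Base case:** (284,237), on the carriage.
- **Black tab:** (299,288).

I'll triangulate the labels to get the heights.

```bash
python3 - <<'E'
from h import *
import pickle
fs=pickle.load(open("f0.pkl","rb"))
seeds={"L":((182,287),(357,168)),"R":((423,261),(243,296)),"B":((284,237),(340,226)),"pink":((368,267),(275,262))}
def lab(f,c,r=22):
    x0,y0=c[0]-r,c[1]-r; im=f["color"][y0:y0+2*r,x0:x0+2*r].astype(int)
    g=im.min(2); hsv=cv2.cvtColor(im.astype(np.uint8),cv2.COLOR_RGB2HSV)
    T=g.max()-28
    m=(g>T).astype(np.uint8)
    n,l,s,ce=cv2.connectedComponentsWithStats(m); i=1+np.argmin([np.hypot(*(ce[j]-r))-0.1*s[j,4] for j in range(1,n)])
    return ce[i]+[x0,y0],s[i],T
for k,(t,s) in seeds.items():
    a,sa,Ta=lab(fs["top"],t); b,sb,Tb=lab(fs["scene"],s,16)
    o1,d1=ray(fs["top"],a);o2,d2=ray(fs["scene"],b); d1=d1[0];d2=d2[0]
    q=np.linalg.lstsq(np.c_[d1,-d2],o2-o1,rcond=None)[0]; p=o1+q[0]*d1;p2=o2+q[1]*d2
    print(k,a.round(1),sa,Ta,b.round(1),sb,Tb,((p+p2)/2).round(1),np.linalg.norm(p-p2).round(1))
t=fs["top"]["color"];s=fs["scene"]["color"]
r=lambda i,x,y,w=60,h=45:cv2.resize(i[y-h//1:y+h,x-w:x+w],None,fx=3.3,fy=3.3,interpolation=cv2.INTER_CUBIC)
im=np.vstack([np.hstack([r(t,182,287,),r(t,423,261)]),np.hstack([r(s,357,172),r(s,243,297)])])
cv2.imwrite("pics/c1.png",im[...,::-1]);print(im.shape)
E
```

```text
L [181.4 286.4] [  1   2  42  40 841] 182 [357.2 168. ] [  9  12  16   9 113] 196 [444.9 315.7  55.2] 0.6
R [422.6 260.3] [  4   9  36  25 756] 187 [242.7 295.6] [  5   7  22  19 215] 197 [ 494.8 -277.3   35.2] 3.1
B [281.3 236.8] [  0   8  40  29 830] 188 [340.2 225.5] [  8   8  17  16 161] 197 [559.4  71.5  60. ] 1.6
pink [367.8 265.9] [ 11  10  23  22 271] 185 [274.4 262.3] [ 10  10  12  14 160] 197 [ 484.7 -140.5   34.7] 2.1
(594, 792, 3)
```

View pics/c1.png

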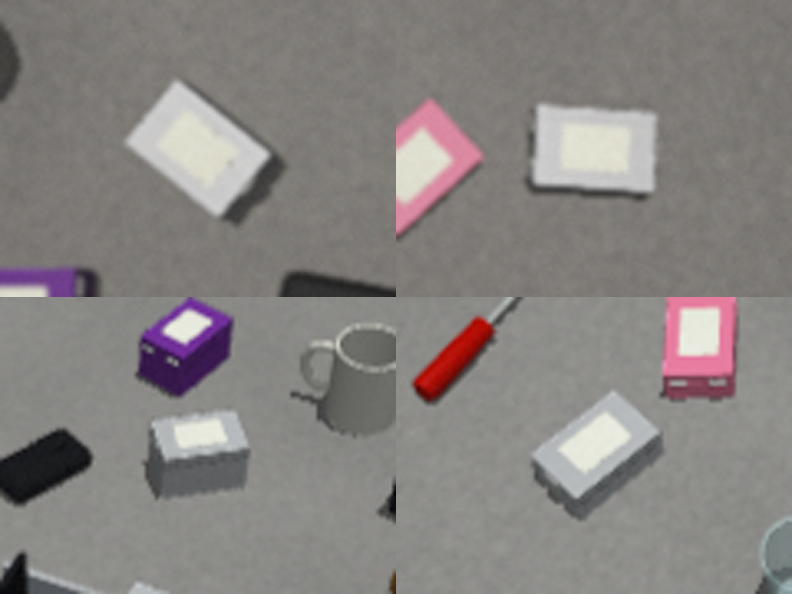

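The left silver case has its top at 55 mm, so it is the deep one. The right one has its top at 35 mm, so it is the shallow one. The base top is at about 62 mm. Next come yaw and centres, from rays onto those planes.

```bash
cat >> h.py <<'E'
def label(f,c,r,z,off=12):
    """cream label near c: yellowish mask -> rect corners on plane z -> centre, long-axis yaw, sizes"""
    x0,y0=max(c[0]-r,0),max(c[1]-r,0); im=f["color"][y0:c[1]+r,x0:c[0]+r].astype(int)
    m=((im[...,0]-im[...,2]>off)&(im.min(2)>150)).astype(np.uint8)
    m=cv2.morphologyEx(m,cv2.MORPH_CLOSE,np.ones((3,3)))
    cs=[k for k in cv2.findContours(m,0,2)[0] if len(k)>3]; k=max(cs,key=cv2.contourArea)
    return rect(f,k.reshape(-1,2)+[x0,y0],z)
def rect(f,k,z):
    P=onz(f,k,z)[:,:2].astype(np.float32); b=cv2.boxPoints(cv2.minAreaRect(P))
    e0,e1=b[1]-b[0],b[2]-b[1]; l0,l1=np.hypot(*e0),np.hypot(*e1); e=e0 if l0>l1 else e1
    return b.mean(0),np.degrees(np.arctan2(e[1],e[0]))%180,max(l0,l1),min(l0,l1)
def face(f,c,r,z,T):
    x0,y0=max(c[0]-r,0),max(c[1]-r,0); g=f["color"][y0:c[1]+r,x0:c[0]+r].min(2)
    m=(g>T).astype(np.uint8); k=max(cv2.findContours(m,0,2)[0],key=cv2.contourArea)
    return rect(f,k.reshape(-1,2)+[x0,y0],z)
E
python3 - <<'E'
from h import *
import pickle
fs=pickle.load(open("f0.pkl","rb")); f=fs["top"]
for n,c,z in(("L",(182,287),56),("R",(423,261),36),("B",(283,237),62)):
    print(n,"label",label(f,c,22,z),[f["color"][c[1]+d,c[0]+d].tolist() for d in(0,6)])
    if n!="B":
        for T in(150,165): print("  face",T,face(f,c,30,z,T))
for n,uv,z in(("tab",(299,288),82),("jar",(194,172),85),("mug",(98,254),90),("mouse",(227,338),22),("beaker",(418,173),85),("rack",(535,280),76),("purple",(128,336),56),("pink",(368,267),36),("screw",(410,333),10)):
    print(n,onz(f,[uv],z)[0].round())
e=onz(f,[[250,188],[282,306],[294,181],[325,297]],22);print("slide corners",e.round(),np.degrees(np.arctan2(*(e[::2]-e[1::2]).T[1::-1])))
E
```

```text
L label (array([445.0656 , 315.66745], dtype=float32), np.float32(49.330463), np.float32(46.508347), np.float32(31.228264)) [[221, 222, 206], [218, 217, 205]]
  face 150 (array([444.71722, 315.89294], dtype=float32), np.float32(50.20571), np.float32(90.91413), np.float32(59.906727))
  face 165 (array([444.91742, 315.9158 ], dtype=float32), np.float32(50.213238), np.float32(88.78219), np.float32(58.12297))
R label (array([ 495.36826, -276.5882 ], dtype=float32), np.float32(83.33946), np.float32(47.15118), np.float32(31.483425)) [[225, 225, 210], [219, 218, 205]]
  face 150 (array([ 496.17096, -276.46686], dtype=float32), np.float32(84.269516), np.float32(91.295044), np.float32(60.325768))
  face 165 (array([ 495.28586, -276.812  ], dtype=float32), np.float32(84.42406), np.float32(87.55356), np.float32(58.283596))
B label (array([560.4438 ,  69.75507], dtype=float32), np.float32(100.05751), np.float32(46.511913), np.float32(30.666931)) [[222, 223, 208], [208, 208, 205]]
tab [432.  31.  82.]
jar [721. 280.  85.]
mug [525. 504.  90.]
mouse [318. 211.  22.]
beaker [ 706. -267.   85.]
rack [ 437. -535.   76.]
purple [331. 441.  56.]
pink [ 483. -140.   36.]
screw [ 318. -240.   10.]
slide corners [[693. 151.  22.]
 [392.  75.  22.]
 [709.  39.  22.]
 [412. -32.  22.]] [14.16731379 13.43874648]
```

Sizes fit the given ones (faces about 90 x 60). In detail:
- **Deep case:** (445,316), yaw 50.2°.
- **Shallow case:** (496,-277), yaw 84.3°.
- **Base case:** (560,70), yaw 100°.
- **Slide:** yaw about 13.8°.

First reach is to the deep case.

>>> {"name": "move_arm", "arguments": {"plan": [{"tx":3.0,"ty":-2.8},{"tx":3.0,"ty":-2.8},{"tx":3.0,"ty":-2.8},{"tx":3.0,"ty":-2.8},{"tx":3.0,"ty":-2.8},{"tx":3.0,"ty":-2.8},{"tx":3.0,"ty":-2.8},{"tx":3.0,"ty":-2.8},{"tx":3.0,"ty":-2.8},{"tx":3.0,"ty":-2.8},{"tx":3.0,"ty":-2.8},{"tx":3.0,"ty":-2.8}], "gripper": 9.12}}

```text
schema error: expected keys tx, ty, tz, wx, wy, wz
```

```bash
cat >> h.py <<'E'
def go(x,y,z,yaw):
    s=env.state(); p=s["ee_pos"]; th=np.radians(s["ee_rot"][2]); d=np.array([x,y,z])-p
    print("t",s["time_s"],"at",p.round(1),s["ee_rot"].round(2),"F",s["force"].round(1),"w",round(s["gripper_width"],1))
    print(" tool cm now-frame", np.round([(np.cos(th)*d[0]+np.sin(th)*d[1])/10,(np.sin(th)*d[0]-np.cos(th)*d[1])/10,-d[2]/10],2),"wz total",round(-np.radians(yaw-s["ee_rot"][2]),3))
E
python3 -c "
from h import *
go(445,316,200,50.2)"
```

```text
t 0.3 at [ 198.1 -539.7  213.7] [-179.97   -0.     20.15] F [0.1 0.1 0.5] w 91.2
 tool cm now-frame [ 52.66 -71.82   1.37] wz total -0.524
```

>>> {"name": "move_arm", "arguments": {"plan": [{"tx":3.0,"ty":-2.8,"tz":0,"wx":0,"wy":0,"wz":0},{"tx":3.0,"ty":-2.8,"tz":0,"wx":0,"wy":0,"wz":0},{"tx":3.0,"ty":-2.8,"tz":0,"wx":0,"wy":0,"wz":0},{"tx":3.0,"ty":-2.8,"tz":0,"wx":0,"wy":0,"wz":0},{"tx":3.0,"ty":-2.8,"tz":0,"wx":0,"wy":0,"wz":0},{"tx":3.0,"ty":-2.8,"tz":0,"wx":0,"wy":0,"wz":0},{"tx":3.0,"ty":-2.8,"tz":0,"wx":0,"wy":0,"wz":0},{"tx":3.0,"ty":-2.8,"tz":0,"wx":0,"wy":0,"wz":0},{"tx":3.0,"ty":-2.8,"tz":0,"wx":0,"wy":0,"wz":0},{"tx":3.0,"ty":-2.8,"tz":0,"wx":0,"wy":0,"wz":0},{"tx":3.0,"ty":-2.8,"tz":0,"wx":0,"wy":0,"wz":0},{"tx":3.0,"ty":-2.8,"tz":0,"wx":0,"wy":0,"wz":0}], "gripper": 9.12}}

```text
time_s: 1.3
ee_pos: [420.8, -98.4, 214.2]
ee_rot: [180.0, -0.0, 20.2]
force: [-0.2, 0.3, -0.1]
gripper_width: 90.9
gripper_force: 0.0
```

```bash
python3 -c "
from h import *
go(445,316,180,50.2)"
```

```text
t 1.3 at [420.8 -98.4 214.2] [ 1.7996e+02 -4.0000e-02  2.0160e+01] F [-0.2  0.3 -0.1] w 90.9
 tool cm now-frame [ 16.55 -38.06   3.42] wz total -0.524
```

>>> {"name": "move_arm", "arguments": {"plan": [{"tx":1.38,"ty":-3.17,"tz":0.28,"wx":0,"wy":0,"wz":0},{"tx":1.38,"ty":-3.17,"tz":0.28,"wx":0,"wy":0,"wz":0},{"tx":1.38,"ty":-3.17,"tz":0.28,"wx":0,"wy":0,"wz":0},{"tx":1.38,"ty":-3.17,"tz":0.28,"wx":0,"wy":0,"wz":0},{"tx":1.38,"ty":-3.17,"tz":0.28,"wx":0,"wy":0,"wz":0},{"tx":1.38,"ty":-3.17,"tz":0.28,"wx":0,"wy":0,"wz":0},{"tx":1.38,"ty":-3.17,"tz":0.28,"wx":0,"wy":0,"wz":0},{"tx":1.38,"ty":-3.17,"tz":0.28,"wx":0,"wy":0,"wz":0},{"tx":1.38,"ty":-3.17,"tz":0.28,"wx":0,"wy":0,"wz":0},{"tx":1.38,"ty":-3.17,"tz":0.28,"wx":0,"wy":0,"wz":0},{"tx":1.38,"ty":-3.17,"tz":0.28,"wx":0,"wy":0,"wz":0},{"tx":1.38,"ty":-3.17,"tz":0.28,"wx":0,"wy":0,"wz":0}]}}

```text
time_s: 2.3
ee_pos: [444.4, 315.6, 180.2]
ee_rot: [180.0, -0.0, 20.2]
force: [1.6, 0.2, 0.7]
gripper_width: 91.1
gripper_force: 0.0
```

>>> {"name": "move_arm", "arguments": {"plan": [{"tx":0,"ty":0,"tz":0,"wx":0,"wy":0,"wz":-0.105},{"tx":0,"ty":0,"tz":0,"wx":0,"wy":0,"wz":-0.105},{"tx":0,"ty":0,"tz":0,"wx":0,"wy":0,"wz":-0.105},{"tx":0,"ty":0,"tz":0,"wx":0,"wy":0,"wz":-0.105},{"tx":0,"ty":0,"tz":0,"wx":0,"wy":0,"wz":-0.105},{"tx":0,"ty":0,"tz":0,"wx":0,"wy":0,"wz":0},{"tx":0,"ty":0,"tz":0,"wx":0,"wy":0,"wz":0}]}}

```text
time_s: 2.88
ee_pos: [444.7, 313.8, 180.3]
ee_rot: [180.0, 0.0, 50.1]
force: [0.3, 0.5, 1.3]
gripper_width: 91.1
gripper_force: 0.0
```

```bash
python3 -c "
from h import *
f=grab_frame('wrist');save(f,'w1')
print(proj(f,[[445,316,56]]))
c=proj(f,[[445,316,56]])[0].astype(int)
try: print(label(f,c,110,56))
except Exception as e: print(e)
go(445,316,22,50.2)"
```

```text
[[317.79091338 222.86955571]]
(array([453.47943, 328.87332], dtype=float32), np.float32(140.04793), np.float32(33.15372), np.float32(18.01313))
t 2.9333 at [444.7 313.8 180.3] [1.800e+02 1.000e-02 5.009e+01] F [ 0.3  0.5 -0.3] w 91.0
 tool cm now-frame [ 0.19 -0.12 15.83] wz total -0.002
```

View pics/w1.png

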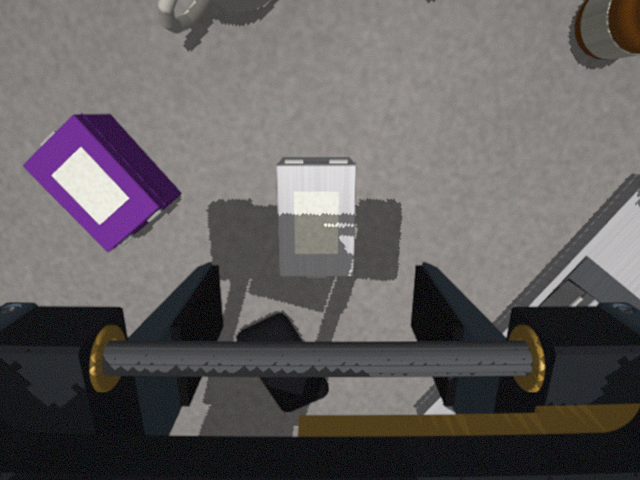

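The wrist view shows the silver case squarely ahead, with its top-face corners near (277,166), (354,166), (356,275) and (279,276). The gripper shadow falls across it. The purple case at (90,185) and the mouse at (282,360) are clear of the fingers.

```bash
python3 -c "
from h import *
f=grab_frame('wrist')
for q,z in (([(277,166),(354,166),(356,275),(279,276)],56),([(294,192),(338,192),(340,254),(296,254)],56)):
  print(rect(f,q,z))
"
```

```text
(array([444.43036, 316.55273], dtype=float32), np.float32(50.850967), np.float32(88.667015), np.float32(62.39577))
(array([444.43036, 315.56076], dtype=float32), np.float32(50.915325), np.float32(50.583416), np.float32(35.01803))
```

Two views agree within 1 mm. Descending and grasping.

>>> {"name": "move_arm", "arguments": {"plan": [{"tx":0.2,"ty":-0.1,"tz":0,"wx":0,"wy":0,"wz":-0.01},{"tx":0,"ty":0,"tz":2.0,"wx":0,"wy":0,"wz":0},{"tx":0,"ty":0,"tz":2.5,"wx":0,"wy":0,"wz":0},{"tx":0,"ty":0,"tz":2.5,"wx":0,"wy":0,"wz":0},{"tx":0,"ty":0,"tz":2.5,"wx":0,"wy":0,"wz":0},{"tx":0,"ty":0,"tz":2.5,"wx":0,"wy":0,"wz":0},{"tx":0,"ty":0,"tz":2.0,"wx":0,"wy":0,"wz":0},{"tx":0,"ty":0,"tz":1.3,"wx":0,"wy":0,"wz":0},{"tx":0,"ty":0,"tz":0.5,"wx":0,"wy":0,"wz":0},{"tx":0,"ty":0,"tz":0,"wx":0,"wy":0,"wz":0},{"tx":0,"ty":0,"tz":0,"wx":0,"wy":0,"wz":0}]}}

```text
time_s: 3.9
ee_pos: [445.7, 316.4, 22.8]
ee_rot: [180.0, -0.0, 50.8]
force: [0.2, 0.2, 0.8]
gripper_width: 91.0
gripper_force: 0.0
```

>>> {"name": "move_arm", "arguments": {"plan": [{"tx":0,"ty":0,"tz":0,"wx":0,"wy":0,"wz":0},{"tx":0,"ty":0,"tz":0,"wx":0,"wy":0,"wz":0},{"tx":0,"ty":0,"tz":0,"wx":0,"wy":0,"wz":0},{"tx":0,"ty":0,"tz":0,"wx":0,"wy":0,"wz":0},{"tx":0,"ty":0,"tz":0,"wx":0,"wy":0,"wz":0},{"tx":0,"ty":0,"tz":0,"wx":0,"wy":0,"wz":0},{"tx":0,"ty":0,"tz":0,"wx":0,"wy":0,"wz":0}], "gripper": 5.0, "force": 30}}

```text
time_s: 4.48
ee_pos: [445.5, 316.1, 22.7]
ee_rot: [180.0, -0.0, 50.8]
force: [0.2, -0.2, 3.5]
gripper_width: 60.1
gripper_force: 29.9
```

>>> {"name": "move_arm", "arguments": {"plan": [{"tx":0,"ty":0,"tz":-0.5,"wx":0,"wy":0,"wz":0},{"tx":0,"ty":0,"tz":-1.0,"wx":0,"wy":0,"wz":0},{"tx":0,"ty":0,"tz":-1.5,"wx":0,"wy":0,"wz":0},{"tx":0,"ty":0,"tz":-2.0,"wx":0,"wy":0,"wz":0},{"tx":0,"ty":0,"tz":-2.0,"wx":0,"wy":0,"wz":0},{"tx":0,"ty":0,"tz":-2.0,"wx":0,"wy":0,"wz":0},{"tx":0,"ty":0,"tz":-2.0,"wx":0,"wy":0,"wz":0},{"tx":0,"ty":0,"tz":-2.0,"wx":0,"wy":0,"wz":0},{"tx":0,"ty":0,"tz":-1.5,"wx":0,"wy":0,"wz":0},{"tx":0,"ty":0,"tz":-1.0,"wx":0,"wy":0,"wz":0},{"tx":0,"ty":0,"tz":-0.5,"wx":0,"wy":0,"wz":0}]}}

```text
time_s: 5.4
ee_pos: [445.4, 316.2, 183.8]
ee_rot: [180.0, -0.1, 50.8]
force: [0.1, -1.0, -5.1]
gripper_width: 60.0
gripper_force: 29.9
```

>>> {"name": "move_arm", "arguments": {"plan": [{"tx":0,"ty":0,"tz":0,"wx":0,"wy":0,"wz":-0.08},{"tx":0,"ty":0,"tz":0,"wx":0,"wy":0,"wz":-0.08},{"tx":0,"ty":0,"tz":0,"wx":0,"wy":0,"wz":-0.08},{"tx":0,"ty":0,"tz":0,"wx":0,"wy":0,"wz":-0.08},{"tx":0,"ty":0,"tz":0,"wx":0,"wy":0,"wz":-0.08},{"tx":0,"ty":0,"tz":0,"wx":0,"wy":0,"wz":-0.08},{"tx":0,"ty":0,"tz":0,"wx":0,"wy":0,"wz":-0.08},{"tx":0,"ty":0,"tz":0,"wx":0,"wy":0,"wz":-0.08},{"tx":0,"ty":0,"tz":0,"wx":0,"wy":0,"wz":-0.08},{"tx":0,"ty":0,"tz":0,"wx":0,"wy":0,"wz":-0.08},{"tx":0,"ty":0,"tz":0,"wx":0,"wy":0,"wz":-0.06},{"tx":0,"ty":0,"tz":0,"wx":0,"wy":0,"wz":0}]}}

```text
time_s: 6.4
ee_pos: [444.5, 315.6, 181.3]
ee_rot: [-179.9, 0.1, 100.1]
force: [0.1, 0.0, -4.5]
gripper_width: 60.0
gripper_force: 29.9
```

```bash
python3 -c "
from h import *
import pickle
f=grab_frame('top');go(560,70,180,100)
pickle.dump(f,open('f1.pkl','wb'))
print(label(f,(283,237),22,62))
f=grab_frame('scene')
b=proj(f,[[560.4,69.8,62]])[0];print(b)
for o in (8,12): print(label(f,b.astype(int),16,62,o))
f0=pickle.load(open('f0.pkl','rb'))['top']
P=np.array([[560.4,69.8,62]]);c=np.cos(np.radians(100));s=np.sin(np.radians(100))
Q=[P[0]+[a*45*c+b*30*s,a*45*s-b*30*c,0] for a,b in((1,1),(1,-1),(-1,-1),(-1,1))]
im=f0['color'].copy()[190:310,240:340]
im=cv2.resize(im,None,fx=6,fy=5,interpolation=cv2.INTER_CUBIC)
cv2.polylines(im,[((proj(f0,Q)-[240,190]+.5)*[6,5]).astype(np.int32)],True,(255,0,0))
cv2.imwrite('pics/b.png',im[...,::-1])
"
```

```text
t 6.45 at [444.6 315.6 181.4] [-1.7988e+02  5.0000e-02  1.0001e+02] F [-0.   0.7 -4.4] w 59.8
 tool cm now-frame [-26.2    7.1    0.14] wz total 0.0
(array([559.1883 ,  68.68727], dtype=float32), np.float32(104.59981), np.float32(43.965286), np.float32(27.96058))
[340.40176642 225.56135057]
(array([559.9752 ,  68.38629], dtype=float32), np.float32(103.70299), np.float32(47.354088), np.float32(31.694988))Traceback (most recent call last):
  File "<string>", line 9, in <module>
    for o in (8,12): print(label(f,b.astype(int),16,62,o))
                           ~~~~~^^^^^^^^^^^^^^^^^^^^^^^^^
  File "h.py", line 22, in label
    cs=[k for k in cv2.findContours(m,0,2)[0] if len(k)>3]; k=max(cs,key=cv2.contourArea)
                                                              ~~~^^^^^^^^^^^^^^^^^^^^^^^^
ValueError: max() iterable argument is empty
```

```bash
cat >> h.py <<'E'
def mom(f,P,r=30,z=None):
    """centre and long-axis yaw of the cream label from yellowness-weighted moments, on plane z"""
    P=np.array(P,float); uv=proj(f,[P])[0]; g=np.mgrid[int(uv[1])-40:int(uv[1])+41,int(uv[0])-40:int(uv[0])+41]
    v,u=g.reshape(2,-1); ok=(v>=0)&(v<480)&(u>=0)&(u<640); u,v=u[ok],v[ok]
    im=cv2.GaussianBlur(f["color"],(3,3),0).astype(float)[v,u]; w=np.clip(im[:,0]-im[:,2]-5,0,10)*(im.min(1)>110)
    X=onz(f,np.c_[u,v],P[2])[:,:2]; w=w*(np.hypot(*(X-P[:2]).T)<r)
    c=(w[:,None]*X).sum(0)/w.sum(); d=X-c; C=(w[:,None,None]*d[:,:,None]*d[:,None]).sum(0)/w.sum()
    e,V=np.linalg.eigh(C); return c.round(2),round(np.degrees(np.arctan2(V[1,1],V[0,1]))%180,2),np.sqrt(12*e[::-1]).round(1)
E
python3 -c "
from h import *
import pickle
fs=pickle.load(open('f0.pkl','rb'));f=fs['top']
for n in('top','scene'):
  for i in range(1): print(n,[mom(g,[560,69.5,62],38) for g in (fs[n],grab_frame(n))])
print('L',mom(f,[445,316,56],38),mom(fs['scene'],[445,316,56],38))
print('R',mom(f,[495.5,-276.6,36],38),mom(fs['scene'],[495.5,-276.6,36],38))
"
```

```text
top [(array([560.08,  69.6 ]), np.float64(100.89), array([48. , 32.4])), (array([560.03,  68.68]), np.float64(100.62), array([47.9, 32.6]))]
scene [(array([559.59,  68.23]), np.float64(100.83), array([45.7, 29.4])), (array([559.58,  67.83]), np.float64(101.57), array([45.3, 29.7]))]
L (array([444.51, 315.93]), np.float64(51.16), array([47.9, 37.5])) (array([444.29, 314.63]), np.float64(51.02), array([43.7, 27.6]))
R (array([ 496.07, -277.11]), np.float64(85.26), array([47.8, 36.9])) (array([ 494.47, -278.51]), np.float64(87.55), array([45.8, 29.3]))
```

>>> {"name": "move_arm", "arguments": {"plan": [{"tx":-1.6,"ty":0.3,"tz":0,"wx":0,"wy":0,"wz":0},{"tx":-3.0,"ty":0.6,"tz":0,"wx":0,"wy":0,"wz":0},{"tx":-3.5,"ty":0.7,"tz":0,"wx":0,"wy":0,"wz":0},{"tx":-3.6,"ty":0.7,"tz":0,"wx":0,"wy":0,"wz":0},{"tx":-3.6,"ty":0.7,"tz":0,"wx":0,"wy":0,"wz":0},{"tx":-3.6,"ty":0.7,"tz":0,"wx":0,"wy":0,"wz":0},{"tx":-3.6,"ty":0.7,"tz":0,"wx":0,"wy":0,"wz":0},{"tx":-3.6,"ty":0.7,"tz":0,"wx":0,"wy":0,"wz":0},{"tx":-3.5,"ty":0.7,"tz":0,"wx":0,"wy":0,"wz":0},{"tx":-3.0,"ty":0.6,"tz":0,"wx":0,"wy":0,"wz":0},{"tx":-2.0,"ty":0.5,"tz":0,"wx":0,"wy":0,"wz":0},{"tx":-1.2,"ty":0.2,"tz":0,"wx":0,"wy":0,"wz":0}]}}

```text
time_s: 7.6
ee_pos: [578.7, -26.6, 182.1]
ee_rot: [180.0, 0.1, 99.9]
force: [0.4, 1.2, -4.2]
gripper_width: 59.9
gripper_force: 29.9
```

>>> {"name": "move_arm", "arguments": {"plan": [{"tx":0,"ty":0,"tz":0,"wx":0,"wy":0,"wz":0},{"tx":0,"ty":0,"tz":0,"wx":0,"wy":0,"wz":0},{"tx":0,"ty":0,"tz":0,"wx":0,"wy":0,"wz":0}]}}

```text
time_s: 7.85
ee_pos: [577.1, -22.9, 182.2]
ee_rot: [-180.0, -0.1, 100.1]
force: [-1.6, 1.0, -3.6]
gripper_width: 59.9
gripper_force: 29.9
```

```bash
python3 -c "
from h import *
import pickle
f=grab_frame('wrist');save(f,'w2');pickle.dump(f,open('w2.pkl','wb'))
print(proj(f,[[560,69,62]]),mom(f,[560,69,62],38))
go(560,69,180,100.9)"
```

```text
[[316.69130099 100.74776464]] (array([558.7 ,  70.77]), np.float64(100.63), array([49.4, 33.8]))
t 7.9 at [577.2 -22.7 182.3] [-1.7996e+02 -4.0000e-02  1.0015e+02] F [ 0.2 -0.2 -4.8] w 59.9
 tool cm now-frame [ 9.33 -0.08  0.23] wz total -0.013
```

View pics/w2.png

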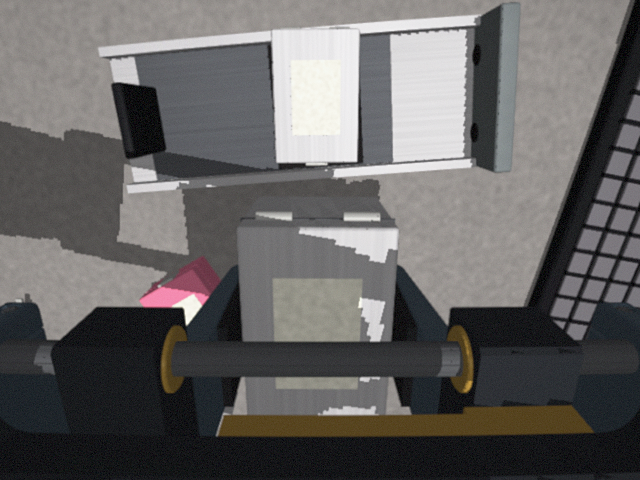

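The wrist view shows the base case top with corners at (272,31), (359,29), (357,162) and (277,163). The held deep case has its far top edge at row about 226, between columns 239 and 397. The tab is at (138,120).

```bash
python3 -c "
from h import *
import pickle
f=pickle.load(open('w2.pkl','rb'))
q=[(272,31),(359,29),(357,162),(277,163)]
print(onz(f,q,62).round(1),rect(f,q,62)); print('label',rect(f,[(292,60),(340,60),(340,135),(293,135)],62))
zt=182.2-22.7+56
e=onz(f,[(239,226),(397,226)],zt); L=onz(f,[(274,279),(361,279),(363,389),(274,389)],zt)
p=np.array([577.2,-22.7]); th=np.radians(100.15); R=np.array([[np.cos(th),np.sin(th)],[np.sin(th),-np.cos(th)]])
print('edge tool',(e[:,:2]-p)@R.T,'label tool',(L[:,:2]-p)@R.T)
for n,P in(('tab',[(113,84),(158,87)]),): print(n,onz(f,P,82))
g=onz(f,[(100,50),(478,20),(130,190),(475,163)],22);print(g.round(1))
"
```

```text
[[522.5 108.   62. ]
 [579.9 119.5  62. ]
 [596.6  32.1  62. ]
 [539.   21.1  62. ]] (array([559.4326,  70.2832], dtype=float32), np.float32(100.78474), np.float32(88.99898), np.float32(58.619488))
label (array([559.58545,  70.55763], dtype=float32), np.float32(100.07228), np.float32(50.19747), np.float32(33.774944))
edge tool [[ 46.09027327 -29.11046754]
 [ 46.01581997  28.3860836 ]] label tool [[ 25.15139147 -17.06070892]
 [ 25.10792133  15.94154292]
 [-25.03058873  18.47266624]
 [-24.97626014 -18.81717035]]
tab [[427.16779615  56.34334228  82.        ]
 [456.65806106  59.32910891  82.        ]]
[[386.3  78.9  22. ]
 [670.7 150.4  22. ]
 [415.  -28.8  22. ]
 [699.   44.8  22. ]]
```

>>> {"name": "move_arm", "arguments": {"plan": [{"tx":1.0,"ty":-0.1,"tz":0,"wx":0,"wy":0,"wz":-0.01},{"tx":2.0,"ty":0,"tz":0,"wx":0,"wy":0,"wz":0},{"tx":2.5,"ty":0,"tz":0,"wx":0,"wy":0,"wz":0},{"tx":2.0,"ty":0,"tz":0,"wx":0,"wy":0,"wz":0},{"tx":1.3,"ty":0,"tz":0.8,"wx":0,"wy":0,"wz":0},{"tx":0.6,"ty":0,"tz":1.5,"wx":0,"wy":0,"wz":0},{"tx":0,"ty":0,"tz":2.0,"wx":0,"wy":0,"wz":0},{"tx":0,"ty":0,"tz":1.8,"wx":0,"wy":0,"wz":0},{"tx":0,"ty":0,"tz":1.3,"wx":0,"wy":0,"wz":0},{"tx":0,"ty":0,"tz":0.8,"wx":0,"wy":0,"wz":0},{"tx":0,"ty":0,"tz":0,"wx":0,"wy":0,"wz":0},{"tx":0,"ty":0,"tz":0,"wx":0,"wy":0,"wz":0}]}}

```text
time_s: 8.9
ee_pos: [559.4, 68.6, 100.2]
ee_rot: [-180.0, 0.0, 100.7]
force: [1.1, -0.1, -4.6]
gripper_width: 60.1
gripper_force: 29.9
```

```bash
python3 -c "
from h import *
go(559.5,70.2,85,100.7)"
```

```text
t 8.9 at [559.4  68.6 100.2] [-179.98    0.    100.7 ] F [ 1.1 -0.1 -4.6] w 60.1
 tool cm now-frame [0.15 0.04 1.52] wz total -0.0
```

>>> {"name": "move_arm", "arguments": {"plan": [{"tx":0.15,"ty":0,"tz":0.4,"wx":0,"wy":0,"wz":0},{"tx":0,"ty":0,"tz":0.4,"wx":0,"wy":0,"wz":0},{"tx":0,"ty":0,"tz":0.3,"wx":0,"wy":0,"wz":0},{"tx":0,"ty":0,"tz":0.2,"wx":0,"wy":0,"wz":0},{"tx":0,"ty":0,"tz":0,"wx":0,"wy":0,"wz":0},{"tx":0,"ty":0,"tz":0,"wx":0,"wy":0,"wz":0},{"tx":0,"ty":0,"tz":0,"wx":0,"wy":0,"wz":0}]}}

```text
time_s: 9.48
ee_pos: [559.4, 69.6, 87.5]
ee_rot: [180.0, 0.0, 100.6]
force: [-1.1, -0.7, -4.1]
gripper_width: 59.8
gripper_force: 29.9
```

>>> {"name": "move_arm", "arguments": {"plan": [{"tx":0,"ty":0,"tz":0.1,"wx":0,"wy":0,"wz":0},{"tx":0,"ty":0,"tz":0,"wx":0,"wy":0,"wz":0},{"tx":0,"ty":0,"tz":0,"wx":0,"wy":0,"wz":0}]}}

```text
time_s: 9.73
ee_pos: [559.2, 69.6, 86.4]
ee_rot: [180.0, 0.0, 100.7]
force: [0.9, 0.2, -4.5]
gripper_width: 60.0
gripper_force: 29.9
```

```bash
python3 -c "
from h import *
go(559.5,70.2,85,100.7)"
```

```text
t 9.7333 at [559.2  69.6  86.4] [1.8000e+02 1.0000e-02 1.0066e+02] F [ 0.9  0.2 -4.5] w 60.0
 tool cm now-frame [0.05 0.04 0.14] wz total -0.001
```

>>> {"name": "move_arm", "arguments": {"plan": [{"tx":0.05,"ty":0,"tz":0.05,"wx":0,"wy":0,"wz":0},{"tx":0,"ty":0,"tz":0.05,"wx":0,"wy":0,"wz":0},{"tx":0,"ty":0,"tz":0,"wx":0,"wy":0,"wz":0},{"tx":0,"ty":0,"tz":0,"wx":0,"wy":0,"wz":0}]}}

```text
time_s: 10.07
ee_pos: [559.1, 70.2, 85.3]
ee_rot: [-180.0, 0.0, 100.7]
force: [-0.5, -0.5, -4.8]
gripper_width: 60.1
gripper_force: 29.9
```

>>> {"name": "move_arm", "arguments": {"plan": [{"tx":0,"ty":0,"tz":0.05,"wx":0,"wy":0,"wz":0},{"tx":0,"ty":0,"tz":0,"wx":0,"wy":0,"wz":0},{"tx":0,"ty":0,"tz":0,"wx":0,"wy":0,"wz":0}]}}

```text
time_s: 10.32
ee_pos: [559.2, 70.1, 84.8]
ee_rot: [-180.0, 0.0, 100.7]
force: [0.6, -0.4, -4.2]
gripper_width: 60.0
gripper_force: 29.9
```

>>> {"name": "move_arm", "arguments": {"plan": [{"tx":0,"ty":0,"tz":0.05,"wx":0,"wy":0,"wz":0},{"tx":0,"ty":0,"tz":0,"wx":0,"wy":0,"wz":0},{"tx":0,"ty":0,"tz":0,"wx":0,"wy":0,"wz":0}]}}

```text
time_s: 10.57
ee_pos: [559.2, 70.1, 84.7]
ee_rot: [180.0, 0.0, 100.7]
force: [-1.7, -1.1, -0.1]
gripper_width: 59.6
gripper_force: 29.9
```

>>> {"name": "move_arm", "arguments": {"plan": [{"tx":0,"ty":0,"tz":0.05,"wx":0,"wy":0,"wz":0},{"tx":0,"ty":0,"tz":0,"wx":0,"wy":0,"wz":0},{"tx":0,"ty":0,"tz":0,"wx":0,"wy":0,"wz":0}]}}

```text
time_s: 10.82
ee_pos: [559.2, 70.1, 84.7]
ee_rot: [180.0, 0.0, 100.7]
force: [-3.1, -1.0, 5.9]
gripper_width: 60.2
gripper_force: 29.9
```

Contact came at the predicted height. I'll release the load and open gently, then rise.

>>> {"name": "move_arm", "arguments": {"plan": [{"tx":0,"ty":0,"tz":-0.05,"wx":0,"wy":0,"wz":0},{"tx":0,"ty":0,"tz":0,"wx":0,"wy":0,"wz":0},{"tx":0,"ty":0,"tz":0,"wx":0,"wy":0,"wz":0}], "force": 6}}

```text
time_s: 11.07
ee_pos: [559.2, 70.1, 84.7]
ee_rot: [180.0, 0.0, 100.7]
force: [-3.5, -0.3, 4.0]
gripper_width: 60.3
gripper_force: 6.0
```

>>> {"name": "move_arm", "arguments": {"plan": [{"tx":0,"ty":0,"tz":0,"wx":0,"wy":0,"wz":0},{"tx":0,"ty":0,"tz":0,"wx":0,"wy":0,"wz":0},{"tx":0,"ty":0,"tz":0,"wx":0,"wy":0,"wz":0},{"tx":0,"ty":0,"tz":0,"wx":0,"wy":0,"wz":0},{"tx":0,"ty":0,"tz":0,"wx":0,"wy":0,"wz":0},{"tx":0,"ty":0,"tz":0,"wx":0,"wy":0,"wz":0}], "gripper": 9.12}}

```text
time_s: 11.57
ee_pos: [559.2, 70.2, 84.2]
ee_rot: [180.0, 0.0, 100.7]
force: [-0.3, -0.1, 0.1]
gripper_width: 91.1
gripper_force: 0.0
```

>>> {"name": "move_arm", "arguments": {"plan": [{"tx":0,"ty":0,"tz":-1.0,"wx":0,"wy":0,"wz":0},{"tx":0,"ty":0,"tz":-2.0,"wx":0,"wy":0,"wz":0},{"tx":0,"ty":0,"tz":-2.5,"wx":0,"wy":0,"wz":0},{"tx":0,"ty":0,"tz":-2.5,"wx":0,"wy":0,"wz":0},{"tx":0,"ty":0,"tz":-2.5,"wx":0,"wy":0,"wz":0},{"tx":0,"ty":0,"tz":-2.0,"wx":0,"wy":0,"wz":0},{"tx":-3.0,"ty":0,"tz":-1.0,"wx":0,"wy":0,"wz":0},{"tx":-3.5,"ty":0,"tz":0,"wx":0,"wy":0,"wz":0},{"tx":-3.0,"ty":0,"tz":0,"wx":0,"wy":0,"wz":0},{"tx":-1.5,"ty":0,"tz":0,"wx":0,"wy":0,"wz":0},{"tx":0,"ty":0,"tz":0,"wx":0,"wy":0,"wz":0},{"tx":0,"ty":0,"tz":0,"wx":0,"wy":0,"wz":0}]}}

```text
time_s: 12.57
ee_pos: [579.5, -38.4, 219.8]
ee_rot: [180.0, -0.0, 100.6]
force: [-0.2, 0.7, 0.3]
gripper_width: 90.9
gripper_force: 0.0
```

```bash
python3 -c "
from h import *
import pickle
f=grab_frame('wrist');save(f,'w3');pickle.dump(f,open('w3.pkl','wb'))
print(mom(f,[559.5,70,118],38), mom(grab_frame('top'),[559.5,70,118],38),mom(grab_frame('scene'),[559.5,70,118],38))
go(495.7,-276.8,150,84.4)"
```

```text
(array([558.29,  70.55]), np.float64(100.33), array([48.1, 33.8])) (array([559.91,  68.89]), np.float64(103.28), array([49.6, 32.9])) (array([550.16,  53.87]), np.float64(115.31), array([21.8,  7.5]))
t 12.7167 at [579.3 -36.9 219.6] [ 1.7999e+02 -2.0000e-02  1.0072e+02] F [-0.1  0.1 -0.4] w 90.9
 tool cm now-frame [-22.02 -12.68   6.96] wz total 0.285
```

View pics/w3.png

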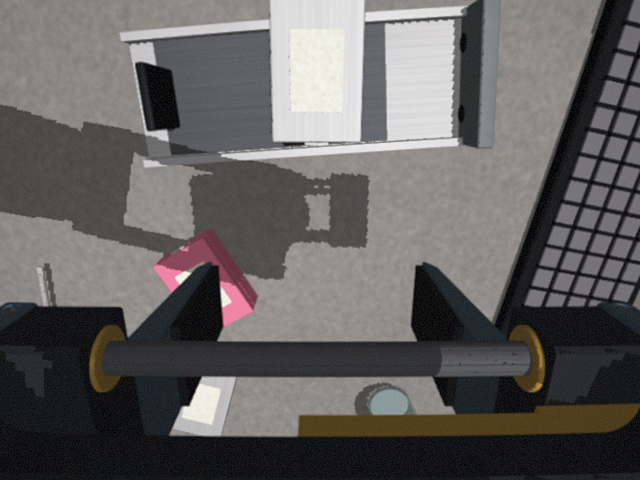

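The deep case stands square on the base, since the wrist label fit matches the base's to within 1 mm and its yaw to 0.3°. Next is the shallow case.

>>> {"name": "move_arm", "arguments": {"plan": [{"tx":-2.75,"ty":-1.6,"tz":0,"wx":0,"wy":0,"wz":0},{"tx":-2.75,"ty":-1.6,"tz":0,"wx":0,"wy":0,"wz":0},{"tx":-2.75,"ty":-1.6,"tz":0.5,"wx":0,"wy":0,"wz":0},{"tx":-2.75,"ty":-1.6,"tz":1.0,"wx":0,"wy":0,"wz":0},{"tx":-2.75,"ty":-1.6,"tz":1.0,"wx":0,"wy":0,"wz":0},{"tx":-2.75,"ty":-1.6,"tz":1.0,"wx":0,"wy":0,"wz":0},{"tx":-2.75,"ty":-1.6,"tz":0.5,"wx":0,"wy":0,"wz":0},{"tx":-2.75,"ty":-1.5,"tz":0,"wx":0,"wy":0,"wz":0},{"tx":0,"ty":0,"tz":0,"wx":0,"wy":0,"wz":0.095},{"tx":0,"ty":0,"tz":0,"wx":0,"wy":0,"wz":0.095},{"tx":0,"ty":0,"tz":0,"wx":0,"wy":0,"wz":0.095},{"tx":0,"ty":0,"tz":0,"wx":0,"wy":0,"wz":0}]}}

```text
time_s: 13.72
ee_pos: [495.6, -276.8, 179.4]
ee_rot: [180.0, -0.0, 84.3]
force: [0.6, 0.1, 0.2]
gripper_width: 90.9
gripper_force: 0.0
```

>>> {"name": "move_arm", "arguments": {"plan": [{"tx":0,"ty":0,"tz":0,"wx":0,"wy":0,"wz":0},{"tx":0,"ty":0,"tz":0,"wx":0,"wy":0,"wz":0}]}}

```text
time_s: 13.88
ee_pos: [495.6, -276.9, 179.5]
ee_rot: [180.0, 0.0, 84.5]
force: [-0.9, 0.5, 0.6]
gripper_width: 91.0
gripper_force: 0.0
```

```bash
python3 -c "
from h import *
f=grab_frame('wrist');save(f,'w4')
print(mom(f,[495.7,-276.8,36],38))
go(495.7,-276.8,10,84.4)"
```

```text
(array([ 494.26, -275.7 ]), np.float64(85.97), array([49.4, 33.4]))
t 13.9333 at [ 495.6 -277.   179.5] [179.99   0.    84.48] F [-0.5  0.6  0.1] w 91.3
 tool cm now-frame [2.000e-02 1.000e-02 1.695e+01] wz total 0.001
```

View pics/w4.png

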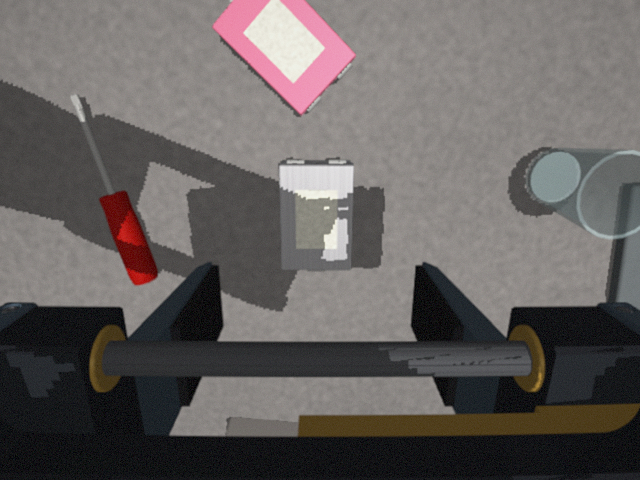

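The silver shallow case is centred, with corners at about (280,165), (352,165), (352,269) and (283,269). The pink case, the screwdriver and the beaker are all clear of it.

>>> {"name": "move_arm", "arguments": {"plan": [{"tx":0.05,"ty":0,"tz":1.0,"wx":0,"wy":0,"wz":-0.01},{"tx":0,"ty":0,"tz":2.0,"wx":0,"wy":0,"wz":0},{"tx":0,"ty":0,"tz":2.5,"wx":0,"wy":0,"wz":0},{"tx":0,"ty":0,"tz":2.5,"wx":0,"wy":0,"wz":0},{"tx":0,"ty":0,"tz":2.5,"wx":0,"wy":0,"wz":0},{"tx":0,"ty":0,"tz":2.5,"wx":0,"wy":0,"wz":0},{"tx":0,"ty":0,"tz":2.0,"wx":0,"wy":0,"wz":0},{"tx":0,"ty":0,"tz":1.3,"wx":0,"wy":0,"wz":0},{"tx":0,"ty":0,"tz":0.6,"wx":0,"wy":0,"wz":0},{"tx":0,"ty":0,"tz":0,"wx":0,"wy":0,"wz":0},{"tx":0,"ty":0,"tz":0,"wx":0,"wy":0,"wz":0},{"tx":0,"ty":0,"tz":0,"wx":0,"wy":0,"wz":0}]}}

```text
time_s: 14.93
ee_pos: [496.1, -277.5, 11.2]
ee_rot: [179.9, 0.1, 84.9]
force: [-0.0, -0.2, 0.1]
gripper_width: 91.3
gripper_force: 0.0
```

>>> {"name": "move_arm", "arguments": {"plan": [{"tx":0,"ty":0,"tz":0,"wx":0,"wy":0,"wz":0},{"tx":0,"ty":0,"tz":0,"wx":0,"wy":0,"wz":0},{"tx":0,"ty":0,"tz":0,"wx":0,"wy":0,"wz":0},{"tx":0,"ty":0,"tz":0,"wx":0,"wy":0,"wz":0},{"tx":0,"ty":0,"tz":0,"wx":0,"wy":0,"wz":0},{"tx":0,"ty":0,"tz":0,"wx":0,"wy":0,"wz":0},{"tx":0,"ty":0,"tz":0,"wx":0,"wy":0,"wz":0}], "gripper": 5.0, "force": 25}}

```text
time_s: 15.52
ee_pos: [495.4, -277.2, 10.6]
ee_rot: [180.0, 0.0, 84.9]
force: [-0.9, 0.8, 2.8]
gripper_width: 60.3
gripper_force: 25.0
```

>>> {"name": "move_arm", "arguments": {"plan": [{"tx":0,"ty":0,"tz":-0.5,"wx":0,"wy":0,"wz":0},{"tx":0,"ty":0,"tz":-1.0,"wx":0,"wy":0,"wz":0},{"tx":0,"ty":0,"tz":-1.8,"wx":0,"wy":0,"wz":0},{"tx":0,"ty":0,"tz":-2.5,"wx":0,"wy":0,"wz":0},{"tx":0,"ty":0,"tz":-2.5,"wx":0,"wy":0,"wz":0},{"tx":0,"ty":0,"tz":-2.5,"wx":0,"wy":0,"wz":0},{"tx":0,"ty":0,"tz":-2.5,"wx":0,"wy":0,"wz":0},{"tx":0,"ty":0,"tz":-2.5,"wx":0,"wy":0,"wz":0},{"tx":0,"ty":0,"tz":-2.5,"wx":0,"wy":0,"wz":0},{"tx":0,"ty":0,"tz":-1.5,"wx":0,"wy":0,"wz":0},{"tx":0,"ty":0,"tz":-0.7,"wx":0,"wy":0,"wz":0},{"tx":0,"ty":0,"tz":0,"wx":0,"wy":0,"wz":0}]}}

```text
time_s: 16.52
ee_pos: [496.0, -277.5, 217.4]
ee_rot: [179.8, 0.1, 84.9]
force: [0.2, -0.7, -2.5]
gripper_width: 60.0
gripper_force: 25.0
```

```bash
python3 -c "
from h import *
go(578,-32,215,100.6)"
```

```text
t 16.5167 at [ 496.  -277.5  217.4] [1.798e+02 9.000e-02 8.490e+01] F [ 0.2 -0.7 -2.5] w 60.0
 tool cm now-frame [25.18  5.98  0.24] wz total -0.274
```

>>> {"name": "move_arm", "arguments": {"plan": [{"tx":1.5,"ty":0.4,"tz":0,"wx":0,"wy":0,"wz":0},{"tx":3.0,"ty":0.7,"tz":0,"wx":0,"wy":0,"wz":0},{"tx":3.7,"ty":0.9,"tz":0,"wx":0,"wy":0,"wz":0},{"tx":3.8,"ty":0.9,"tz":0,"wx":0,"wy":0,"wz":0},{"tx":3.8,"ty":0.9,"tz":0,"wx":0,"wy":0,"wz":0},{"tx":3.7,"ty":0.9,"tz":0,"wx":0,"wy":0,"wz":0},{"tx":3.2,"ty":0.7,"tz":0,"wx":0,"wy":0,"wz":0},{"tx":1.7,"ty":0.4,"tz":0,"wx":0,"wy":0,"wz":0},{"tx":0.8,"ty":0.2,"tz":0,"wx":0,"wy":0,"wz":-0.09},{"tx":0,"ty":0,"tz":0,"wx":0,"wy":0,"wz":-0.09},{"tx":0,"ty":0,"tz":0,"wx":0,"wy":0,"wz":-0.09},{"tx":0,"ty":0,"tz":0,"wx":0,"wy":0,"wz":0}]}}

```text
time_s: 17.52
ee_pos: [576.6, -31.0, 213.5]
ee_rot: [-179.8, -0.0, 100.5]
force: [-1.1, 0.6, -2.9]
gripper_width: 59.9
gripper_force: 25.0
```

>>> {"name": "move_arm", "arguments": {"plan": [{"tx":0,"ty":0,"tz":0,"wx":0,"wy":0,"wz":0},{"tx":0,"ty":0,"tz":0,"wx":0,"wy":0,"wz":0},{"tx":0,"ty":0,"tz":0,"wx":0,"wy":0,"wz":0}]}}

```text
time_s: 17.77
ee_pos: [577.3, -31.7, 214.9]
ee_rot: [-180.0, -0.0, 100.3]
force: [-0.1, -0.0, -1.6]
gripper_width: 60.1
gripper_force: 25.0
```

```bash
python3 -c "
from h import *
import pickle
f=grab_frame('wrist');save(f,'w5');pickle.dump(f,open('w5.pkl','wb'))
print(mom(f,[559.2,70.2,118],38))
go(559.2,70.2,215,100.6)"
```

```text
(array([558.28,  70.44]), np.float64(100.53), array([47.9, 33.9]))
t 17.8167 at [577.4 -31.7 215. ] [-179.97   -0.    100.29] F [-0.2  0.3 -1.6] w 60.1
 tool cm now-frame [10.35  0.03  0.  ] wz total -0.005
```

View pics/w5.png

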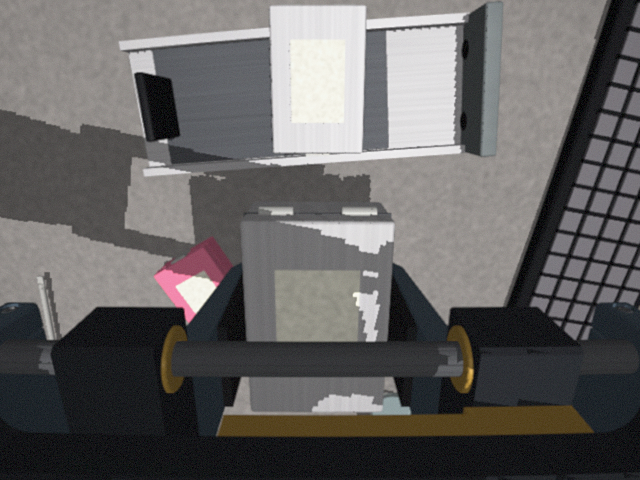

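Here the deep case top has corners at about (271,6), (366,6), (363,153) and (274,152). The held shallow case has its far edge at row 221 (columns 242–393), and its label's far edge is at row 270.

```bash
python3 -c "
from h import *
import pickle
f=pickle.load(open('w5.pkl','rb'))
print(rect(f,[(271,6),(366,6),(363,153),(274,152)],118),rect(f,[(290,39),(345,39),(344,124),(291,124)],118))
zt=215-10.6+36
L=onz(f,[(242,221),(393,221),(275,270),(358,270)],zt)
p=np.array([577.4,-31.7]); th=np.radians(100.29); R=np.array([[np.cos(th),np.sin(th)],[np.sin(th),-np.cos(th)]])
print('tool',(L[:,:2]-p)@R.T)
"
```

```text
(array([559.5436 ,  70.89261], dtype=float32), np.float32(99.78175), np.float32(88.77162), np.float32(59.573975)) (array([558.54266 ,  70.536575], dtype=float32), np.float32(100.24415), np.float32(51.327816), np.float32(34.774315))
tool [[ 46.08420998 -29.4684905 ]
 [ 46.03637742  28.34347158]
 [ 25.86300558 -17.47213741]
 [ 25.83579619  15.54093619]]
```

>>> {"name": "move_arm", "arguments": {"plan": [{"tx":1.0,"ty":0,"tz":0,"wx":0,"wy":0,"wz":-0.004},{"tx":2.3,"ty":0,"tz":0,"wx":0,"wy":0,"wz":0},{"tx":2.7,"ty":0,"tz":0,"wx":0,"wy":0,"wz":0},{"tx":2.3,"ty":0,"tz":0.2,"wx":0,"wy":0,"wz":0},{"tx":1.4,"ty":0,"tz":0.8,"wx":0,"wy":0,"wz":0},{"tx":0.6,"ty":0,"tz":1.5,"wx":0,"wy":0,"wz":0},{"tx":0,"ty":0,"tz":1.8,"wx":0,"wy":0,"wz":0},{"tx":0,"ty":0,"tz":1.5,"wx":0,"wy":0,"wz":0},{"tx":0,"ty":0,"tz":1.0,"wx":0,"wy":0,"wz":0},{"tx":0,"ty":0,"tz":0.7,"wx":0,"wy":0,"wz":0},{"tx":0,"ty":0,"tz":0,"wx":0,"wy":0,"wz":0},{"tx":0,"ty":0,"tz":0,"wx":0,"wy":0,"wz":0}]}}

```text
time_s: 18.82
ee_pos: [558.9, 69.7, 140.4]
ee_rot: [180.0, 0.0, 100.6]
force: [-0.4, -0.3, -1.9]
gripper_width: 60.1
gripper_force: 25.0
```

```bash
python3 -c "
from h import *
go(559.2,69.8,129,100.5)"
```

```text
t 18.8167 at [558.9  69.7 140.4] [1.8000e+02 1.0000e-02 1.0058e+02] F [-0.4 -0.3 -1.9] w 60.1
 tool cm now-frame [0.01 0.04 1.14] wz total 0.001
```

>>> {"name": "move_arm", "arguments": {"plan": [{"tx":0,"ty":0.02,"tz":0.4,"wx":0,"wy":0,"wz":0},{"tx":0,"ty":0,"tz":0.3,"wx":0,"wy":0,"wz":0},{"tx":0,"ty":0,"tz":0.2,"wx":0,"wy":0,"wz":0},{"tx":0,"ty":0,"tz":0.1,"wx":0,"wy":0,"wz":0},{"tx":0,"ty":0,"tz":0.05,"wx":0,"wy":0,"wz":0},{"tx":0,"ty":0,"tz":0,"wx":0,"wy":0,"wz":0},{"tx":0,"ty":0,"tz":0,"wx":0,"wy":0,"wz":0},{"tx":0,"ty":0,"tz":0,"wx":0,"wy":0,"wz":0}]}}

```text
time_s: 19.48
ee_pos: [559.0, 69.8, 130.0]
ee_rot: [180.0, 0.0, 100.6]
force: [-0.9, 0.1, -2.7]
gripper_width: 60.2
gripper_force: 25.0
```

>>> {"name": "move_arm", "arguments": {"plan": [{"tx":0,"ty":0,"tz":0.05,"wx":0,"wy":0,"wz":0},{"tx":0,"ty":0,"tz":0,"wx":0,"wy":0,"wz":0},{"tx":0,"ty":0,"tz":0,"wx":0,"wy":0,"wz":0}]}}

```text
time_s: 19.73
ee_pos: [558.8, 69.8, 129.3]
ee_rot: [-180.0, 0.0, 100.6]
force: [0.8, 0.6, -2.7]
gripper_width: 60.1
gripper_force: 25.0
```

>>> {"name": "move_arm", "arguments": {"plan": [{"tx":0,"ty":0,"tz":0.05,"wx":0,"wy":0,"wz":0},{"tx":0,"ty":0,"tz":0,"wx":0,"wy":0,"wz":0},{"tx":0,"ty":0,"tz":0,"wx":0,"wy":0,"wz":0}]}}

```text
time_s: 19.98
ee_pos: [558.8, 69.8, 128.8]
ee_rot: [-180.0, 0.0, 100.6]
force: [-1.2, -0.1, -2.2]
gripper_width: 59.7
gripper_force: 25.0
```

>>> {"name": "move_arm", "arguments": {"plan": [{"tx":0,"ty":0,"tz":0.04,"wx":0,"wy":0,"wz":0},{"tx":0,"ty":0,"tz":0,"wx":0,"wy":0,"wz":0},{"tx":0,"ty":0,"tz":0,"wx":0,"wy":0,"wz":0}]}}

```text
time_s: 20.23
ee_pos: [558.9, 69.8, 128.6]
ee_rot: [180.0, 0.0, 100.6]
force: [-0.8, 0.3, 0.3]
gripper_width: 59.8
gripper_force: 25.0
```

>>> {"name": "move_arm", "arguments": {"plan": [{"tx":0,"ty":0,"tz":0.03,"wx":0,"wy":0,"wz":0},{"tx":0,"ty":0,"tz":0,"wx":0,"wy":0,"wz":0},{"tx":0,"ty":0,"tz":0,"wx":0,"wy":0,"wz":0}]}}

```text
time_s: 20.48
ee_pos: [558.9, 69.8, 128.6]
ee_rot: [180.0, 0.0, 100.6]
force: [-0.8, -0.5, 2.7]
gripper_width: 60.0
gripper_force: 25.0
```

Contact at 128.6 as predicted. Release, rise and look.

>>> {"name": "move_arm", "arguments": {"plan": [{"tx":0,"ty":0,"tz":-0.02,"wx":0,"wy":0,"wz":0},{"tx":0,"ty":0,"tz":0,"wx":0,"wy":0,"wz":0},{"tx":0,"ty":0,"tz":0,"wx":0,"wy":0,"wz":0}], "force": 6}}

```text
time_s: 20.73
ee_pos: [559.0, 69.8, 128.6]
ee_rot: [180.0, 0.0, 100.6]
force: [-1.0, -0.9, 3.6]
gripper_width: 60.2
gripper_force: 6.0
```

>>> {"name": "move_arm", "arguments": {"plan": [{"tx":0,"ty":0,"tz":0,"wx":0,"wy":0,"wz":0},{"tx":0,"ty":0,"tz":0,"wx":0,"wy":0,"wz":0},{"tx":0,"ty":0,"tz":0,"wx":0,"wy":0,"wz":0},{"tx":0,"ty":0,"tz":0,"wx":0,"wy":0,"wz":0},{"tx":0,"ty":0,"tz":0,"wx":0,"wy":0,"wz":0},{"tx":0,"ty":0,"tz":0,"wx":0,"wy":0,"wz":0}], "gripper": 9.12}}

```text
time_s: 21.23
ee_pos: [558.9, 69.8, 128.2]
ee_rot: [-180.0, 0.0, 100.6]
force: [0.0, 0.5, 0.1]
gripper_width: 91.3
gripper_force: 0.0
```

>>> {"name": "move_arm", "arguments": {"plan": [{"tx":0,"ty":0,"tz":-1.0,"wx":0,"wy":0,"wz":0},{"tx":0,"ty":0,"tz":-2.0,"wx":0,"wy":0,"wz":0},{"tx":0,"ty":0,"tz":-2.5,"wx":0,"wy":0,"wz":0},{"tx":0,"ty":0,"tz":-2.5,"wx":0,"wy":0,"wz":0},{"tx":0,"ty":0,"tz":-2.0,"wx":0,"wy":0,"wz":0},{"tx":-3.0,"ty":0,"tz":-1.0,"wx":0,"wy":0,"wz":0},{"tx":-3.5,"ty":0,"tz":0,"wx":0,"wy":0,"wz":0},{"tx":-3.0,"ty":0,"tz":0,"wx":0,"wy":0,"wz":0},{"tx":-1.5,"ty":0,"tz":0,"wx":0,"wy":0,"wz":0},{"tx":0,"ty":0,"tz":0,"wx":0,"wy":0,"wz":0},{"tx":0,"ty":0,"tz":0,"wx":0,"wy":0,"wz":0}]}}

```text
time_s: 22.15
ee_pos: [579.1, -38.7, 238.8]
ee_rot: [180.0, -0.0, 100.5]
force: [-1.4, 0.2, 0.7]
gripper_width: 91.0
gripper_force: 0.0
```

```bash
python3 -c "
from h import *
import pickle
f=grab_frame('wrist')
s=grab_frame('scene');t=grab_frame('top')
print(mom(f,[559.2,70.2,154],38),mom(t,[559.2,70,154],38))
w=pickle.load(open('w3.pkl','rb')); q=onz(w,[(136,64),(148,131)],82); print('tab top near edge',q.round(1), np.linalg.norm(q[0]-q[1]))
r=lambda i,x,y,w,h,k:cv2.resize(i[max(y-h,0):y+h,x-w:x+w],None,fx=k,fy=k,interpolation=cv2.INTER_CUBIC)
a=f['color'][:240,100:500]; b=r(s['color'],338,215,50,60,4)[:480]; b=b[:480]
a=cv2.resize(a,(400,240)); a=np.vstack([a,r(t['color'],290,240,50,30,4)]); print(a.shape,b.shape)
cv2.imwrite('pics/c6.png',np.hstack([a,b])[...,::-1])
go(420,34,230,13.8)"
```

```text
(array([558.07,  69.81]), np.float64(100.52), array([45.9, 33.8])) (array([559.62,  68.26]), np.float64(103.05), array([50.1, 33.1]))
tab top near edge [[426.8  55.7  82. ]
 [438.9   9.2  82. ]] 48.02965532883975
(480, 400, 3) (480, 400, 3)
t 22.3 at [578.9 -37.3 238.6] [ 1.7999e+02 -2.0000e-02  1.0066e+02] F [-0.4 -0.7  0. ] w 91.4
 tool cm now-frame [  9.94 -14.3    0.86] wz total 1.516
```

View pics/c6.png

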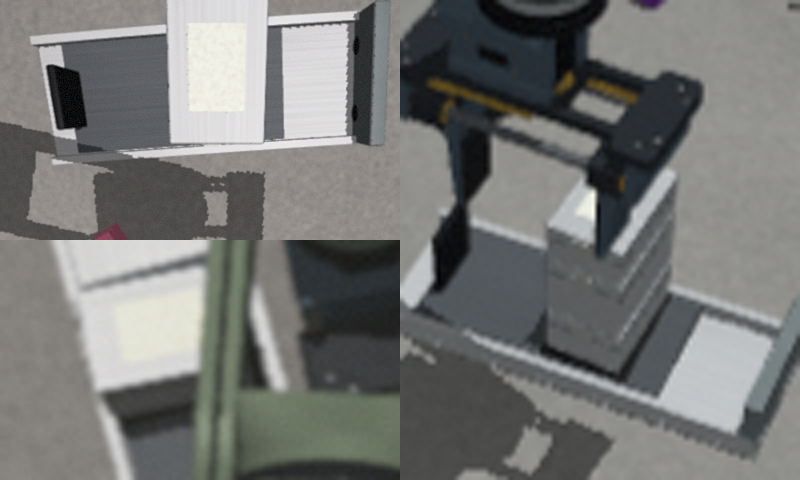

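The crop shows the column flush on all visible sides, next to the tab at (66,97) in the upper-left panel. The tab's near face is centred at (433,32), with a slide direction of about 14.1°. I'll move behind the tab, turn the tool and close the fingers.

>>> {"name": "move_arm", "arguments": {"plan": [{"tx":1.5,"ty":-2.9,"tz":0,"wx":0,"wy":0,"wz":0},{"tx":1.5,"ty":-2.9,"tz":0,"wx":0,"wy":0,"wz":0},{"tx":1.6,"ty":-3.0,"tz":0,"wx":0,"wy":0,"wz":0},{"tx":1.6,"ty":-3.0,"tz":0,"wx":0,"wy":0,"wz":0},{"tx":1.6,"ty":-3.0,"tz":0,"wx":0,"wy":0,"wz":0},{"tx":1.5,"ty":-2.9,"tz":0,"wx":0,"wy":0,"wz":0},{"tx":0,"ty":0,"tz":0,"wx":0,"wy":0,"wz":0.116},{"tx":0,"ty":0,"tz":0,"wx":0,"wy":0,"wz":0.116},{"tx":0,"ty":0,"tz":0,"wx":0,"wy":0,"wz":0.116},{"tx":0,"ty":0,"tz":0,"wx":0,"wy":0,"wz":0.116},{"tx":0,"ty":0,"tz":0,"wx":0,"wy":0,"wz":0.116},{"tx":0,"ty":0,"tz":0,"wx":0,"wy":0,"wz":0.116}], "gripper": 0}}

```text
time_s: 23.3
ee_pos: [387.6, 21.5, 238.6]
ee_rot: [180.0, -0.0, 60.5]
force: [-0.6, -0.8, 1.4]
gripper_width: 13.8
gripper_force: 0.0
```

>>> {"name": "move_arm", "arguments": {"plan": [{"tx":0,"ty":0,"tz":0,"wx":0,"wy":0,"wz":0.116},{"tx":0,"ty":0,"tz":0,"wx":0,"wy":0,"wz":0.116},{"tx":0,"ty":0,"tz":0,"wx":0,"wy":0,"wz":0.116},{"tx":0,"ty":0,"tz":0,"wx":0,"wy":0,"wz":0.116},{"tx":0,"ty":0,"tz":0,"wx":0,"wy":0,"wz":0.116},{"tx":0,"ty":0,"tz":0,"wx":0,"wy":0,"wz":0.116},{"tx":0,"ty":0,"tz":0,"wx":0,"wy":0,"wz":0.116},{"tx":0,"ty":0,"tz":0,"wx":0,"wy":0,"wz":0},{"tx":0,"ty":0,"tz":0,"wx":0,"wy":0,"wz":0}]}}

```text
time_s: 24.05
ee_pos: [387.8, 21.2, 238.5]
ee_rot: [-180.0, -0.0, 14.4]
force: [-0.0, 0.8, -0.1]
gripper_width: 0.8
gripper_force: 0.0
```

```bash
python3 -c "
from h import *
go(386,20.8,58,14.1)"
```

```text
t 24.05 at [387.8  21.2 238.5] [-1.800e+02 -1.000e-02  1.444e+01] F [-0.   0.8 -0.1] w 0.8
 tool cm now-frame [-0.18 -0.   18.05] wz total 0.006
```

>>> {"name": "move_arm", "arguments": {"plan": [{"tx":0,"ty":0,"tz":1.5,"wx":0,"wy":0,"wz":0.005},{"tx":0,"ty":0,"tz":2.5,"wx":0,"wy":0,"wz":0},{"tx":0,"ty":0,"tz":2.5,"wx":0,"wy":0,"wz":0},{"tx":0,"ty":0,"tz":2.5,"wx":0,"wy":0,"wz":0},{"tx":0,"ty":0,"tz":2.5,"wx":0,"wy":0,"wz":0},{"tx":0,"ty":0,"tz":2.5,"wx":0,"wy":0,"wz":0},{"tx":0,"ty":0,"tz":2.0,"wx":0,"wy":0,"wz":0},{"tx":0,"ty":0,"tz":1.4,"wx":0,"wy":0,"wz":0},{"tx":0,"ty":0,"tz":0.6,"wx":0,"wy":0,"wz":0},{"tx":0,"ty":0,"tz":0,"wx":0,"wy":0,"wz":0},{"tx":0,"ty":0,"tz":0,"wx":0,"wy":0,"wz":0}]}}

```text
time_s: 24.97
ee_pos: [388.4, 20.7, 58.7]
ee_rot: [180.0, -0.0, 14.0]
force: [-0.4, 0.1, 0.4]
gripper_width: 0.4
gripper_force: 0.0
```

>>> {"name": "move_arm", "arguments": {"plan": [{"tx":0.5,"ty":0,"tz":0,"wx":0,"wy":0,"wz":0},{"tx":0.6,"ty":0,"tz":0,"wx":0,"wy":0,"wz":0},{"tx":0.5,"ty":0,"tz":0,"wx":0,"wy":0,"wz":0},{"tx":0.3,"ty":0,"tz":0,"wx":0,"wy":0,"wz":0},{"tx":0.15,"ty":0,"tz":0,"wx":0,"wy":0,"wz":0},{"tx":0.15,"ty":0,"tz":0,"wx":0,"wy":0,"wz":0},{"tx":0.15,"ty":0,"tz":0,"wx":0,"wy":0,"wz":0},{"tx":0.15,"ty":0,"tz":0,"wx":0,"wy":0,"wz":0},{"tx":0.15,"ty":0,"tz":0,"wx":0,"wy":0,"wz":0},{"tx":0.15,"ty":0,"tz":0,"wx":0,"wy":0,"wz":0}]}}

```text
time_s: 25.8
ee_pos: [414.6, 27.1, 58.2]
ee_rot: [180.0, 0.1, 13.9]
force: [-3.5, -2.2, 2.7]
gripper_width: 0.3
gripper_force: 1.6
```

Contact with the tab at about 4 N, and the carriage is starting to move. Keep pushing slowly.

>>> {"name": "move_arm", "arguments": {"plan": [{"tx":0.15,"ty":0,"tz":0,"wx":0,"wy":0,"wz":0},{"tx":0.2,"ty":0,"tz":0,"wx":0,"wy":0,"wz":0},{"tx":0.2,"ty":0,"tz":0,"wx":0,"wy":0,"wz":0},{"tx":0.2,"ty":0,"tz":0,"wx":0,"wy":0,"wz":0},{"tx":0.2,"ty":0,"tz":0,"wx":0,"wy":0,"wz":0},{"tx":0.2,"ty":0,"tz":0,"wx":0,"wy":0,"wz":0},{"tx":0.2,"ty":0,"tz":0,"wx":0,"wy":0,"wz":0},{"tx":0.2,"ty":0,"tz":0,"wx":0,"wy":0,"wz":0},{"tx":0.2,"ty":0,"tz":0,"wx":0,"wy":0,"wz":0},{"tx":0.2,"ty":0,"tz":0,"wx":0,"wy":0,"wz":0},{"tx":0.2,"ty":0,"tz":0,"wx":0,"wy":0,"wz":0},{"tx":0.15,"ty":0,"tz":0,"wx":0,"wy":0,"wz":0}]}}

```text
time_s: 26.8
ee_pos: [437.6, 33.0, 58.2]
ee_rot: [-180.0, 0.0, 13.9]
force: [-3.9, 1.1, -0.8]
gripper_width: 0.6
gripper_force: 1.6
```

>>> {"name": "move_arm", "arguments": {"plan": [{"tx":0.15,"ty":0,"tz":0,"wx":0,"wy":0,"wz":0},{"tx":0.2,"ty":0,"tz":0,"wx":0,"wy":0,"wz":0},{"tx":0.2,"ty":0,"tz":0,"wx":0,"wy":0,"wz":0},{"tx":0.2,"ty":0,"tz":0,"wx":0,"wy":0,"wz":0},{"tx":0.2,"ty":0,"tz":0,"wx":0,"wy":0,"wz":0},{"tx":0.2,"ty":0,"tz":0,"wx":0,"wy":0,"wz":0},{"tx":0.2,"ty":0,"tz":0,"wx":0,"wy":0,"wz":0},{"tx":0.2,"ty":0,"tz":0,"wx":0,"wy":0,"wz":0},{"tx":0.2,"ty":0,"tz":0,"wx":0,"wy":0,"wz":0},{"tx":0.15,"ty":0,"tz":0,"wx":0,"wy":0,"wz":0},{"tx":0.1,"ty":0,"tz":0,"wx":0,"wy":0,"wz":0}]}}

```text
time_s: 27.72
ee_pos: [457.4, 37.6, 58.4]
ee_rot: [180.0, -0.0, 13.9]
force: [-3.2, 1.4, -1.3]
gripper_width: 0.3
gripper_force: 1.6
```

```bash
python3 -c "
from h import *
f=grab_frame('wrist');s=grab_frame('scene')
go(414.6,27.1,58,14.1)
q=proj(f,[[600,80,154]])[0];print(q)
a=cv2.resize(f['color'],(480,360));b=cv2.resize(s['color'][150:270,290:400],(320,349))
im=np.zeros((360,800,3),np.uint8);im[:,:480]=a;im[:349,480:]=b;cv2.imwrite('pics/c7.png',im[...,::-1])"
```

```text
t 27.8167 at [457.6  37.6  58.5] [ 1.7997e+02 -7.0000e-02  1.3920e+01] F [-2.2  1.  -1.2] w 0.5
 tool cm now-frame [-4.43 -0.02  0.05] wz total -0.003
[ 284.03283722 -338.40903864]
```

>>> {"name": "move_arm", "arguments": {"plan": [{"tx":0.1,"ty":0,"tz":0,"wx":0,"wy":0,"wz":0},{"tx":0.1,"ty":0,"tz":0,"wx":0,"wy":0,"wz":0},{"tx":0.1,"ty":0,"tz":0,"wx":0,"wy":0,"wz":0},{"tx":0.1,"ty":0,"tz":0,"wx":0,"wy":0,"wz":0},{"tx":0.1,"ty":0,"tz":0,"wx":0,"wy":0,"wz":0},{"tx":0.1,"ty":0,"tz":0,"wx":0,"wy":0,"wz":0}]}}

```text
time_s: 28.32
ee_pos: [463.0, 39.0, 58.4]
ee_rot: [180.0, -0.0, 13.9]
force: [-3.2, -0.2, 0.2]
gripper_width: 0.6
gripper_force: 1.6
```

>>> {"name": "move_arm", "arguments": {"plan": [{"tx":0.1,"ty":0,"tz":0,"wx":0,"wy":0,"wz":0},{"tx":0.1,"ty":0,"tz":0,"wx":0,"wy":0,"wz":0},{"tx":0.1,"ty":0,"tz":0,"wx":0,"wy":0,"wz":0},{"tx":0.1,"ty":0,"tz":0,"wx":0,"wy":0,"wz":0}]}}

```text
time_s: 28.65
ee_pos: [466.9, 40.0, 58.5]
ee_rot: [180.0, -0.0, 13.9]
force: [-2.9, -0.9, 2.3]
gripper_width: 0.5
gripper_force: 1.6
```

>>> {"name": "move_arm", "arguments": {"plan": [{"tx":0.1,"ty":0,"tz":0,"wx":0,"wy":0,"wz":0},{"tx":0.1,"ty":0,"tz":0,"wx":0,"wy":0,"wz":0},{"tx":0.1,"ty":0,"tz":0,"wx":0,"wy":0,"wz":0},{"tx":0.1,"ty":0,"tz":0,"wx":0,"wy":0,"wz":0}]}}

```text
time_s: 28.98
ee_pos: [470.8, 41.0, 58.4]
ee_rot: [180.0, -0.0, 13.9]
force: [-2.5, -0.6, 2.9]
gripper_width: 0.4
gripper_force: 1.6
```

>>> {"name": "move_arm", "arguments": {"plan": [{"tx":0.1,"ty":0,"tz":0,"wx":0,"wy":0,"wz":0},{"tx":0.1,"ty":0,"tz":0,"wx":0,"wy":0,"wz":0},{"tx":0.1,"ty":0,"tz":0,"wx":0,"wy":0,"wz":0},{"tx":0.1,"ty":0,"tz":0,"wx":0,"wy":0,"wz":0}]}}

```text
time_s: 29.32
ee_pos: [474.5, 42.0, 58.3]
ee_rot: [180.0, 0.0, 13.9]
force: [-3.2, 0.1, 2.4]
gripper_width: 0.2
gripper_force: 1.6
```

>>> {"name": "move_arm", "arguments": {"plan": [{"tx":0.1,"ty":0,"tz":0,"wx":0,"wy":0,"wz":0},{"tx":0.1,"ty":0,"tz":0,"wx":0,"wy":0,"wz":0},{"tx":0.1,"ty":0,"tz":0,"wx":0,"wy":0,"wz":0}]}}

```text
time_s: 29.57
ee_pos: [477.4, 42.7, 58.3]
ee_rot: [180.0, -0.0, 13.9]
force: [-3.4, -0.8, 3.0]
gripper_width: 0.2
gripper_force: 1.6
```

>>> {"name": "move_arm", "arguments": {"plan": [{"tx":0.1,"ty":0,"tz":0,"wx":0,"wy":0,"wz":0},{"tx":0.1,"ty":0,"tz":0,"wx":0,"wy":0,"wz":0}]}}

```text
time_s: 29.73
ee_pos: [479.3, 43.2, 58.3]
ee_rot: [180.0, 0.0, 13.9]
force: [-3.7, -1.3, 3.1]
gripper_width: 0.4
gripper_force: 1.6
```

>>> {"name": "move_arm", "arguments": {"plan": [{"tx":0.1,"ty":0,"tz":0,"wx":0,"wy":0,"wz":0},{"tx":0.1,"ty":0,"tz":0,"wx":0,"wy":0,"wz":0}]}}

```text
time_s: 29.9
ee_pos: [480.6, 43.5, 58.3]
ee_rot: [-180.0, 0.1, 13.9]
force: [-6.4, -0.8, 5.6]
gripper_width: 0.5
gripper_force: 3.2
```

>>> {"name": "move_arm", "arguments": {"plan": [{"tx":0.1,"ty":0,"tz":0,"wx":0,"wy":0,"wz":0},{"tx":0.1,"ty":0,"tz":0,"wx":0,"wy":0,"wz":0}]}}

```text
time_s: 30.07
ee_pos: [480.5, 43.5, 58.1]
ee_rot: [-180.0, 0.3, 13.9]
force: [-10.6, -2.9, 9.1]
gripper_width: 0.5
gripper_force: 5.3
```

>>> {"name": "move_arm", "arguments": {"plan": [{"tx":0.1,"ty":0,"tz":0,"wx":0,"wy":0,"wz":0},{"tx":0.05,"ty":0,"tz":0,"wx":0,"wy":0,"wz":0}]}}

```text
time_s: 30.23
ee_pos: [480.5, 43.6, 57.9]
ee_rot: [-180.0, 0.5, 14.0]
force: [-12.2, -5.0, 9.7]
gripper_width: 0.5
gripper_force: 6.5
```

Position holds at 480.5 while the force climbs to 12 N, so the carriage is at its stop. I'll back off gently, rise and check.

>>> {"name": "move_arm", "arguments": {"plan": [{"tx":0,"ty":0,"tz":0,"wx":0,"wy":0,"wz":0},{"tx":0,"ty":0,"tz":0,"wx":0,"wy":0,"wz":0},{"tx":-0.2,"ty":0,"tz":0,"wx":0,"wy":0,"wz":0},{"tx":-0.3,"ty":0,"tz":0,"wx":0,"wy":0,"wz":0},{"tx":-0.5,"ty":0,"tz":0,"wx":0,"wy":0,"wz":0},{"tx":-1.0,"ty":0,"tz":0,"wx":0,"wy":0,"wz":0},{"tx":-1.5,"ty":0,"tz":0,"wx":0,"wy":0,"wz":0},{"tx":-1.5,"ty":0,"tz":0,"wx":0,"wy":0,"wz":0},{"tx":-1.0,"ty":0,"tz":-1.0,"wx":0,"wy":0,"wz":0},{"tx":0,"ty":0,"tz":-2.0,"wx":0,"wy":0,"wz":0},{"tx":0,"ty":0,"tz":-2.0,"wx":0,"wy":0,"wz":0},{"tx":0,"ty":0,"tz":-1.0,"wx":0,"wy":0,"wz":0}]}}

```text
time_s: 31.23
ee_pos: [427.3, 30.0, 120.4]
ee_rot: [179.9, -0.3, 13.9]
force: [0.4, -0.1, 0.2]
gripper_width: 0.3
gripper_force: 0.0
```

>>> {"name": "move_arm", "arguments": {"plan": [{"tx":0,"ty":0,"tz":-2.0,"wx":0,"wy":0,"wz":0},{"tx":0,"ty":0,"tz":-3.0,"wx":0,"wy":0,"wz":0},{"tx":0,"ty":0,"tz":-3.0,"wx":0,"wy":0,"wz":0},{"tx":0,"ty":0,"tz":-2.0,"wx":0,"wy":0,"wz":0},{"tx":0,"ty":0,"tz":0,"wx":0,"wy":0,"wz":0},{"tx":0,"ty":0,"tz":0,"wx":0,"wy":0,"wz":0}]}}

```text
time_s: 31.73
ee_pos: [426.8, 30.0, 219.1]
ee_rot: [180.0, -0.2, 13.9]
force: [-1.2, -0.4, -1.7]
gripper_width: 0.1
gripper_force: 0.0
```

```bash
python3 -c "
from h import *
f=grab_frame('wrist');s=grab_frame('scene');t=grab_frame('top')
go(414.6,27.1,58,14.1)
print(mom(t,[623,86,154],38))
a=cv2.resize(f['color'],(400,300));b=cv2.resize(s['color'][150:275,300:410],(400,450))
im=np.zeros((600,800,3),np.uint8);im[:300,:400]=a;im[:450,400:]=b;im[300:600,:400]=cv2.resize(t['color'][170:320,215:415],(400,300));cv2.imwrite('pics/c8.png',im[...,::-1])"
```

```text
t 31.8833 at [425.3  30.  217. ] [-1.7998e+02  1.4000e-01  1.3910e+01] F [ 0.5  0.6 -0.7] w 0.7
 tool cm now-frame [-1.11  0.02 15.9 ] wz total -0.003
(array([625.11,  86.44]), np.float64(101.5), array([48.4, 33.3]))
```

View pics/c8.png

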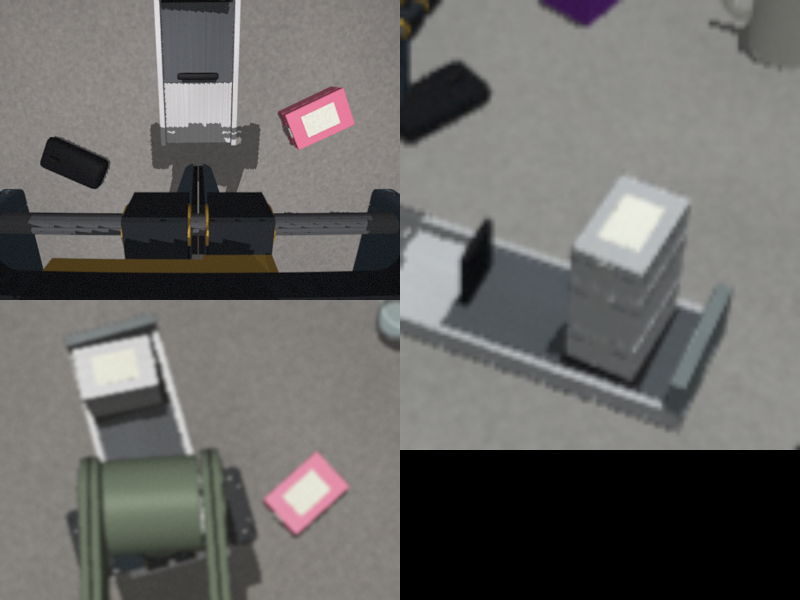

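The column stands flush (about (625,270) in the right panel) and the plate's far end is up against the stop block. The arm is clear, so I'm handing in.

```bash
python3 -c "
from h import *
print(env.job_done())"
```

```text
the job is handed in; nothing more can be done
None
```

The deep and shallow cases are stacked flush on the base case, the carriage is pushed up against its stop (force rose to about 12 N with no further movement), the other things were left alone, and the job was handed in after about 32 s; no verdict was returned.

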